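Weigh the rusks in their toast rack

TASK

Weigh this batch of rusks in the toast rack they will be served in: stand the empty rack in the middle of the kitchen scale's steel platform, turn the tare knob until the dial's zero mark lies right under the pointer, then leave the dial so set and stand every rusk on edge in the rack, one to a slot. Keep the other utensils where they are.

Things in the scene. Friction and masses are not known exactly. Their poses are not given: they have to be found in the camera images.
- scale: white dial kitchen scale, fixed to the counter, 300 mm long (its x), 170 wide (its y); origin on the counter under the middle of its housing. Housing top 48 mm high. The square platform is at its far (+x) end, the round upward-facing dial at its near (-x) end, centred 85 mm from the origin along -x. 'Twelve o'clock' of the dial is the scale's +x
- platform_mid (a point): centre of the top face of the flat steel platform (160 x 160 mm, no rim), 70 mm above the counter when empty; it is sprung and sinks 2.4 mm per 100 g, at most 13 mm, so press lightly. z up, axes as the scale's
- tare_dial (a joint): angle (rad) of the white graduated dial, which turns together with its tare knob: the zero mark's angle clockwise, seen from above, from the scale's +x; more = clockwise. Stiff by friction (0.04 N m), stays where it is left, turns from -1.5 to 5
- pointer (a joint): angle (rad) of the red pointer, same zero and sense as joint tare_dial; driven by the weight on the platform, 1.05 rad clockwise per 100 g, 0 when empty. The scale reads zero when joint tare_dial equals joint pointer
- knob_grip (a point): tare knob in the middle of the dial: an upright grey bar, 50 mm long, 12 mm wide, 24 mm tall, its length pointing at the zero mark (point's x; a white line marks that end). The point is on the turning axis, 10 mm below the bar's top (top 85.5 mm above the counter); under the bar is a round collar (28 mm wide), whose top is 61.5 mm above the counter
- zero_mark (a point): the zero mark, a bold black diamond at the rim of the white dial face (106 mm across), 46 mm from the axis; the thin black ticks are the graduations (20 g each) running clockwise from it
- pointer_tip (a point): tip of the thin red pointer, 46 mm from the axis, just above the dial face (seen only, does not obstruct)
- rack: empty toast rack, loose, 180 g: wooden base 138 mm long (x), 62 wide (y), 14 thick; six arches of 4 mm wire across it at x = -62.5, -37.5, -12.5, 12.5, 37.5, 62.5 mm, and two side rails (58 mm over all; wire tops 52 mm above the underside) make five slots 21 x 50 mm centred at x = -50, -25, 0, 25, 50. Origin: centre of the underside, z up. Grip the base from above across its 62 mm
- rusk1: rusk (hard baked slice), loose, 72 mm (x) x 42 mm (y) x 14 mm (z), about 25 g, at first lying flat on the baking paper; origin: the middle of the slice; may be absent. All rusks are alike
- rusk2: rusk (hard baked slice), loose, 72 mm (x) x 42 mm (y) x 14 mm (z), about 25 g, at first lying flat on the baking paper; origin: the middle of the slice; may be absent. All rusks are alike
- rusk3: rusk (hard baked slice), loose, 72 mm (x) x 42 mm (y) x 14 mm (z), about 25 g, at first lying flat on the baking paper; origin: the middle of the slice; may be absent. All rusks are alike
- rusk4: rusk (hard baked slice), loose, 72 mm (x) x 42 mm (y) x 14 mm (z), about 25 g, at first lying flat on the baking paper; origin: the middle of the slice; may be absent. All rusks are alike
- rusk5: rusk (hard baked slice), loose, 72 mm (x) x 42 mm (y) x 14 mm (z), about 25 g, at first lying flat on the baking paper; origin: the middle of the slice; may be absent. All rusks are alike
- paper: sheet of baking paper on the counter, 300 x 320 mm, lying flat (1 mm), seen only; origin: its centre
- cups: nest of three green plastic measuring cups (84 mm across, 50 mm high, handle 75 mm); not part of the job, leave alone
- dough_hook: coiled steel dough hook lying on its side (about 130 x 55 x 60 mm); not part of the job, leave alone
- whisk: steel balloon whisk, 265 mm long, lying down; not part of the job, leave alone
- spoon_rest: blue ceramic spoon rest (110 mm dish with a short handle); not part of the job, leave alone
Mind the look-alikes: they are no part of the job. What is shaped like the rusk2 but purple or turquoise is not meant.

How it is judged (in metres and radians):
On the way, in this order (a step that is already met when the one before it is completed fails the run):
1. the empty rack stands upright on the middle of the platform, let go (horizontal distance between rack and platform_mid below 0.03 m and z of rack in the frame of platform_mid between -0.004 and 0.005 m and angle between rack's own z axis and vertical below 0.08 rad and contact force between the fingers and rack below 0.2 N), for 0.3 s.
2. with only the empty rack on the platform the zero mark lies under the pointer (horizontal distance between rack and platform_mid below 0.03 m and z of rack in the frame of platform_mid between -0.004 and 0.005 m and angle between rack's own z axis and vertical below 0.08 rad and horizontal distance between zero_mark and pointer_tip below 0.003 m and height (world z) of each of rusk1, rusk2, rusk3, rusk4, rusk5 below 0.045 m), for 0.5 s.
At the end, for the whole second after the job is handed in: Rack upright on the platform, centres within 30 mm; every rusk present stands on edge in its own slot (face within 0.25 rad of the arches' plane, down on the base), at rest; dial still within 0.11 rad of the zero set for the empty rack (when set: mark within 3 mm of the pointer tip) (horizontal distance between rack and platform_mid below 0.03 m and z of rack in the frame of platform_mid between -0.004 and 0.005 m and angle between rack's own z axis and vertical below 0.08 rad and value of joint tare_dial between 1.774 and 1.994 rad and angle between the z axis of each of rusk1, rusk2, rusk3, rusk4, rusk5 and the x axis of rack, either way round below 0.25 rad and z of rusk1 in the frame of rack between 0.031 and 0.056 m and x of rusk1 in the frame of rack between -0.062 and 0.062 m and y of rusk1 in the frame of rack between -0.024 and 0.024 m and linear speed of each of rusk1, rusk2, rusk3, rusk4, rusk5 below 0.03 m/s and z of rusk2 in the frame of rack between 0.031 and 0.056 m and x of rusk2 in the frame of rack between -0.062 and 0.062 m and y of rusk2 in the frame of rack between -0.024 and 0.024 m and z of rusk3 in the frame of rack between 0.031 and 0.056 m and x of rusk3 in the frame of rack between -0.062 and 0.062 m and y of rusk3 in the frame of rack between -0.024 and 0.024 m and z of rusk4 in the frame of rack between 0.031 and 0.056 m and x of rusk4 in the frame of rack between -0.062 and 0.062 m and y of rusk4 in the frame of rack between -0.024 and 0.024 m and z of rusk5 in the frame of rack between 0.031 and 0.056 m and x of rusk5 in the frame of rack between -0.062 and 0.062 m and y of rusk5 in the frame of rack between -0.024 and 0.024 m); the robot touches nothing.
It fails at once if the cups was moved (distance of cups from where it was at the start of the episode above 0.03 m).
It fails at once if the dough hook was moved (distance of dough_hook from where it was at the start of the episode above 0.03 m).
It fails at once if the whisk was moved (distance of whisk from where it was at the start of the episode above 0.03 m).
It fails at once if the spoon rest was moved (distance of spoon_rest from where it was at the start of the episode above 0.03 m).
Of rusk1, rusk2, rusk3, rusk4, rusk5 only 3 to 5 are there at a start; the rules pass over those that are not, and their reading is None.
At some moment in a run one of rusk1, rusk2, rusk3, rusk4, rusk5 may be knocked a few centimetres aside while the robot is not near it.
Once in a run the grip may slacken for a moment while it holds something.
It also fails if it takes over 210 s, if anything falls off the work surface, if the arm or the gripper's body presses on something with over 40 N, if the wrist force passes 120 N, or if a joint passes its speed limit or range.

ROBOT

A 6-joint arm with a two-finger parallel gripper is mounted at the origin on the work surface. World frame = base frame: x ahead of the robot, y to its left, z up, the work surface at z = 0. Lengths are in m, angles in degrees, forces in N, time in s.
With the tool pointing down it reaches from about 0.225 to 0.875 m from the base axis. Payload 3.4 kg.
Tool frame: the origin (TCP) lies on the centre line of the jaws, within the pads' length; the fingertips stand 22 mm ahead of it and the grasp point (between the pads) lies 3 mm ahead of it; z points along the fingers, y is the line along which they close (so a half turn about z gives the same grasp; the last joint's range is limited). The gripper opens to 85 mm and grips with 20 to 120 N. Pads are 22 mm wide; open, the fingers measure 114 mm over their backs; the gripper's body (76 mm by 85 mm) begins 54 mm behind the grasp point. The pads swing forward as they close: fully open they stand 13 mm farther back than shut.
Start: joints at [68.755, 15.808, 86.224, -0, 77.962, -6.933], TCP at [0.142, 0.557, 0.253] pointing down, gripper open.
Joint ranges: [-165.64, 165.64], [-43.16, 119.46], [12.63, 154.43], [-67.54, 247.53], [6.08, 155.33], [-154.97, 154.97]. Speed limits (degrees/s): [147.25, 147.25, 180, 180, 180, 180].

INTERFACE

Orientations are given as [roll, pitch, yaw] about the fixed x, y, z axes, in that order (R = Rz(yaw) Ry(pitch) Rx(roll)).
In Python, from workcell import r, optics gives the robot as it stands. The module is installed in compiled form; this text tells all that it offers.
- The arm moves only by the tool drive_tool, never from a script. Its argument "plan" is a list of rows, each an object of numbers: "gripper": the closure, from 0 (fully open) to 1 (shut); "x", "y", "z": the shift along the tool's x, y, z scaled (see below); "rx", "ry", "rz": the turn, a rotation vector about the tool's x, y, z scaled (see below). A call has 1 to 12 rows; each row is the pose to reach, as a shift and turn from the pose commanded when the call began, along the tool's axes at that moment; what a row does not reach only later rows make up. The controller multiplies each number of a shift by 100 mm and each number of a turn by 0.5 rad. A row lasts 1/8 s, in which the tool goes at most 62.5 mm and 10.7 degrees, less where a joint would pass 70% of its speed; a pose out of reach is approached as far as the arm can. A call with a number of a shift or a turn outside -1 to 1 is refused whole. A call with a gripper value outside its range is refused whole. The fingers move at their own pace and stop on an object; "squeeze" is the grip in N (left out, the last holds). Time passes only in rows, so rows that repeat a pose let the fingers close. It gives the time, the measured TCP pose, the force, the opening and the grip force at its end, in the units of the state.
- r.get_state(): the state, without advancing time (a new reading comes with each control period).
- optics.grab_frame(name): name is "scene" or "top" or "wrist"; returns a dict with "image" (384x512x3 uint8, red, green, blue), "z_map" (384x512 float32, m along the optical axis (not along the pixel's ray), 0 where there is no reading), "intrinsics" (3x3 intrinsics, pixels), "distortion" ([k1, k2, p1, p2, k3] as OpenCV has them; the pictures are not rectified), "origin" and "orientation" of the camera in the world. Camera axes: x right, y down, z forward; pixel columns grow to the right and rows downward; lengths in m; the calibration is good to about 2 mm. A picture is of the moment at which its call begins.
- r.sign_off(): hands the job in; it is judged then, once.
The state is a dict: "clock": time; "joint_pos": joint angles; "qd": joint speeds; "joint_efforts": joint torques, N m; "position": TCP position; "tcp_rot": TCP orientation; "ft_force": force on the tool from outside, world axes, zero at the start; "moment": the same for the moment, N m; "gripper_width": finger opening in m; "gripper_force": force on a finger pad.
Only numpy, scipy, OpenCV 4.12 (cv2) and the standard library are available. Lean on these libraries where they do the work, as an engineer would, in place of code of your own. Each camera call takes 0.05 s, during which the arm holds its last target. There are 200 camera calls.

## Working session

There is one attempt and no reset: what is moved stays moved. The work goes in short steps, Python scripts to look and compute and a tool call to move; the robot and the scene stay as the last step left them, time stands still between calls to the robot, and variables do not carry over. Pictures are saved under pics/ and viewed, at most 14 in all, crops included, and the job is handed in when it is done.

Besides the shell and the picture viewer there is one more tool, called after ">>>" by a JSON object that holds its "op" and its "data", one argument or row to a line. drive_tool: Moves the arm, as the interface text tells. Shifts and turns lie within -1 to 1; 1 stands for 100 mm of shift or 0.5 rad of turn. Its arguments: {"type":"object","properties":{"plan":{"type":"array","items":{"type":"object","properties":{"gripper":{"type":"number"},"x":{"type":"number"},"y":{"type":"number"},"z":{"type":"number"},"rx":{"type":"number"},"ry":{"type":"number"},"rz":{"type":"number"}}}},"squeeze":{"type":"number"}},"required":["plan"]}

```bash
mkdir -p pics
cat > h.py <<'E'
import numpy as np, cv2
from scipy.spatial.transform import Rotation as R
from workcell import r, optics
def grab(n,save=None):
    f=optics.grab_frame(n)
    if save: cv2.imwrite(f'pics/{save}.png',f['image'][:,:,::-1])
    return f
def camR(f):
    o=np.array(f['orientation'],float)
    return o if o.shape==(3,3) else R.from_euler('xyz',o,degrees=True).as_matrix()
def rays(f,px):
    p=cv2.undistortPoints(np.array(px,float).reshape(-1,1,2),np.array(f['intrinsics']),np.array(f['distortion'])).reshape(-1,2)
    return np.c_[p,np.ones(len(p))]@camR(f).T
def onplane(f,px,z):
    d=rays(f,px); o=np.array(f['origin']); return o+d*((z-o[2])/d[:,2])[:,None]
def cloud(f):
    h,w=f['z_map'].shape; u,v=np.meshgrid(np.arange(w),np.arange(h))
    d=rays(f,np.c_[u.ravel(),v.ravel()]); return (np.array(f['origin'])+d*f['z_map'].reshape(-1,1)).reshape(h,w,3)
E
python3 - <<'E'
from h import *
for n in ['scene','top']:
    f=grab(n,n+'0'); print(n,f['origin'],f['orientation'],f['intrinsics'],(f['z_map']>0).mean())
print(r.get_state())
E
```

```text
scene [1.44258604 0.35395188 0.69290374] [-1.22487486e+02  4.21683609e-02  1.15189698e+02] [[400.71833575   0.         261.00989952]
 [  0.         400.71833575 191.51695193]
 [  0.           0.           1.        ]] 0.9961598714192709
top [ 0.44445274 -0.03940509  1.22264236] [-171.99523059   -0.79103512  -91.33707893] [[376.01957568   0.         260.0489661 ]
 [  0.         376.01957568 194.58279332]
 [  0.           0.           1.        ]] 0.9959971110026041
{'clock': 0.1, 'joint_pos': array([ 6.87539863e+01,  1.58466263e+01,  8.62881020e+01,  7.05303060e-04,
        7.79636085e+01, -6.93188020e+00]), 'qd': array([-0.04865154, -0.08060181, -0.26203346, -0.00104411, -0.02044373,
       -0.09380453]), 'joint_efforts': array([ 9.13128406e-04, -4.17700374e+01, -2.46403241e+01, -2.06603422e-04,
        5.62223882e-03,  7.01446496e-06]), 'position': array([0.14199415, 0.55673922, 0.2524991 ]), 'tcp_rot': array([-1.79902465e+02, -1.25526982e-02,  1.65685708e+02]), 'ft_force': array([ 0.11727383, -0.2343371 ,  0.30801206]), 'moment': array([ 0.06042035,  0.01250003, -0.03201545]), 'gripper_force': 0.0, 'gripper_width': 0.0854520532821641}
```

View pics/scene0.png

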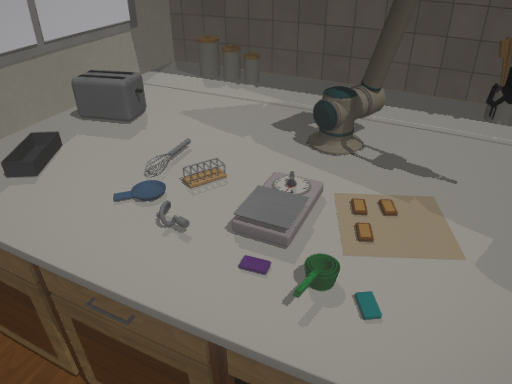

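View pics/top0.png

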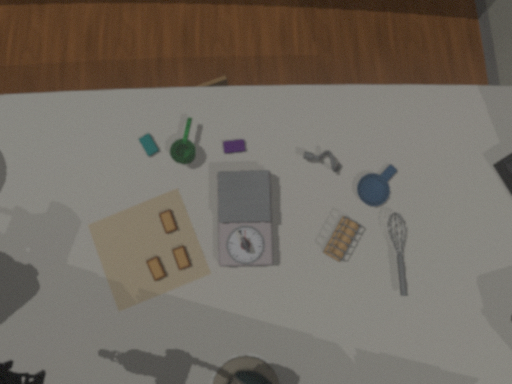

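Top view: three tan rusks on the paper at about (168,222), (181,258), (156,268). The purple (234,146) and turquoise (149,145) slices are look-alikes off the paper, so I leave them. The rack is at (344,240), the platform at (244,197) and the dial at (245,244).

```bash
cat > meas.py <<'E'
from h import *
def comps(f,m,lo,hi):
    n,l,s,c=cv2.connectedComponentsWithStats(m.astype(np.uint8)*255)
    for i in range(1,n):
        if lo<s[i,4]<hi: yield l==i,s[i],c[i]
def rectw(f,m,z):
    v,u=np.nonzero(m); P=onplane(f,np.c_[u,v],z)[:,:2]
    (c,wh,a)=cv2.minAreaRect((P*1000).astype(np.float32)); 
    if wh[0]<wh[1]: wh=wh[::-1]; a+=90
    return np.array(c).round(1),np.array(wh).round(1),round((a+90)%180-90,1),(P.mean(0)*1000).round(1)
E
python3 - <<'E'
from meas import *
f=grab('top'); im=f['image']; C=cloud(f); hsv=cv2.cvtColor(im,cv2.COLOR_RGB2HSV)
orange=(hsv[...,0]<22)&(hsv[...,0]>6)&(hsv[...,1]>110); orange[:100]=0
for m,s,c in comps(f,orange,15,2000): print('or',c.round(0),s[4],rectw(f,m,0.0145), C[m][:,2].mean())
plat=(C[...,2]>.060)&(C[...,2]<.080); 
for m,s,c in comps(f,plat,300,9000): print('pl',c.round(0),s[4],rectw(f,m,0.070),np.median(C[m][:,2]))
plat=(C[...,2]>.035)&(C[...,2]<.080); 
for m,s,c in comps(f,plat,300,9000): print('housing',c.round(0),s[4],rectw(f,m,0.05))
cr=im[160:280,200:380]; cv2.imwrite('pics/crop0.png',cv2.resize(cr,None,fx=4.4,fy=4.4,interpolation=cv2.INTER_CUBIC)[:,:,::-1])
print(onplane(f,[[245,244]],.06))
E
```

```text
or [168. 222.] 175 (array([533.9, 239.1]), array([63.7, 33.9]), 22.2, array([532.7, 239. ])) 0.014188559172627315
or [181. 257.] 200 (array([417.6, 196.1]), array([63.2, 35.2]), 18.5, array([418.7, 196.4])) 0.013941031939310502
or [156. 268.] 209 (array([384.7, 276.3]), array([64.2, 34.7]), 24.4, array([384.9, 276.7])) 0.025895136185987842
pl [244. 196.] 2625 (array([604. , -10.4]), array([159.6, 159. ]), 0.4, array([603.4, -10.1])) 0.06953630354297324
housing [183. 144.] 445 (array([790.6, 186.5]), array([149.7,  80.6]), 0.8, array([778.3, 185.2]))
housing [245. 218.] 5068 (array([538.6, -10.6]), array([298.7, 168.8]), 0.4, array([537.4, -10.6]))
[[ 0.4554146  -0.00951321  0.06      ]]
```

View pics/crop0.png

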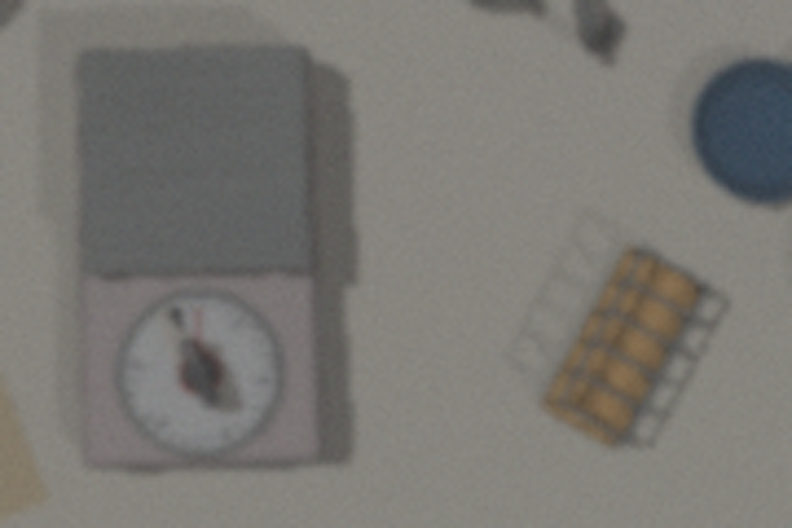

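The enlarged crop shows the zero mark at crop (175,315), left of the pointer at (198,318), dial centre about (201,371). The rack's wooden base is centred at about (625,345), with its long axis tilted about 30° right of vertical. Now a move planner and the rack estimate.

```bash
cat > pl.py <<'E'
from h import *
def Rt(yaw,lean=0,lx=None):
    """tool down at yaw (tool x heading, deg); lean deg = turn about tool y"""
    return R.from_euler('xyz',[180,0,yaw],degrees=True)*R.from_euler('y',lean,degrees=True)
def pose():
    s=r.get_state(); return np.array(s['position']),R.from_euler('xyz',s['tcp_rot'],degrees=True)
def plan(way,start=None):
    p,q=start or pose()
    for P,Q in way:
        P=np.array(P); k=0
        while k<20:
            d=q.inv().apply(P-p)/.1; w=(q.inv()*Q).as_rotvec()/.5
            n=max(np.abs(d).max(),np.abs(w).max()); n=max(1,np.ceil(n/.99))
            full=(q.inv()*Q).as_rotvec()
            d=(d/n).round(2); w=(w/n).round(2)
            rows=int(max(np.ceil(np.linalg.norm(d)*100/62),np.ceil(np.degrees(np.linalg.norm(w)*.5)/10.6)))
            print('x%d'%rows,dict(x=d[0],y=d[1],z=d[2],rx=w[0],ry=w[1],rz=w[2]))
            p=p+q.apply(d*.1); q=q*R.from_rotvec(w*.5); k+=1
            if n==1: break
        print('  ->',p.round(4),q.as_euler('xyz',degrees=True).round(1))
    return p,q
E
python3 - <<'E'
from pl import *
f=grab('top')
c=np.array([[545,405],[610,443],[700,275],[635,247]])/4.4+[200,160]
P=onplane(f,c,.012)[:,:2];print(P.round(3),P.mean(0)); d=P[3]-P[0]+P[2]-P[1]; a=np.degrees(np.arctan2(d[1],d[0]));print(a,np.hypot(*(P[3]-P[0])),np.hypot(*(P[1]-P[0])))
c=P.mean(0)
for yaw in (a,a+180): print(yaw, 'j6',np.degrees(np.arctan2(c[1],c[0]))+90-yaw)
plan([([*c,.24],Rt(a+180))])
E
```

```text
[[ 0.424 -0.26 ]
 [ 0.395 -0.307]
 [ 0.516 -0.38 ]
 [ 0.538 -0.332]] [ 0.46817034 -0.31977291]
-31.791927070111957 0.1346201411312367 0.05469261229645741
-31.791927070111957 j6 87.4578018099957
148.20807292988803 j6 -92.54219819000429
x2 {'x': np.float64(-0.67), 'y': np.float64(-0.96), 'z': np.float64(0.02), 'rx': np.float64(-0.0), 'ry': np.float64(0.0), 'rz': np.float64(0.08)}
x2 {'x': np.float64(-0.7), 'y': np.float64(-0.93), 'z': np.float64(0.02), 'rx': np.float64(-0.0), 'ry': np.float64(0.0), 'rz': np.float64(0.08)}
x2 {'x': np.float64(-0.74), 'y': np.float64(-0.91), 'z': np.float64(0.02), 'rx': np.float64(-0.0), 'ry': np.float64(0.0), 'rz': np.float64(0.08)}
x2 {'x': np.float64(-0.78), 'y': np.float64(-0.87), 'z': np.float64(0.02), 'rx': np.float64(-0.0), 'ry': np.float64(0.0), 'rz': np.float64(0.07)}
x2 {'x': np.float64(-0.81), 'y': np.float64(-0.85), 'z': np.float64(0.01), 'rx': np.float64(-0.0), 'ry': np.float64(0.0), 'rz': np.float64(0.08)}
x2 {'x': np.float64(-0.84), 'y': np.float64(-0.81), 'z': np.float64(0.02), 'rx': np.float64(-0.0), 'ry': np.float64(0.0), 'rz': np.float64(0.07)}
x2 {'x': np.float64(-0.86), 'y': np.float64(-0.79), 'z': np.float64(0.01), 'rx': np.float64(-0.0), 'ry': np.float64(0.0), 'rz': np.float64(0.08)}
x2 {'x': np.float64(-0.9), 'y': np.float64(-0.75), 'z': np.float64(0.02), 'rx': np.float64(-0.0), 'ry': np.float64(0.0), 'rz': np.float64(0.07)}
  -> [ 0.4682 -0.3201  0.2396] [-179.9    0.   148.2]
```

>>> {"op": "drive_tool", "data": {
  "plan": [
    {"x": -0.67,"y": -0.96,"rz": 0.08,"gripper": 0},
    {"x": -0.67,"y": -0.96,"rz": 0.08},
    {"x": -0.67,"y": -0.96,"rz": 0.08}
  ],
  "squeeze": 40
}}

```text
validation failed for argument at $.pl...
```

>>> {"op": "drive_tool", "data": {
  "plan": [
    {"x": -0.7,"y": -0.93,"rz": 0.08},
    {"x": -0.7,"y": -0.93,"rz": 0.08},
    {"x": -0.7,"y": -0.93,"rz": 0.08}
  ]
}}

```text
validation failed for argument at $.pl...
```

>>> {"op": "drive_tool", "data": {
  "plan": [
    {"x": -0.74,"y": -0.91,"rz": 0.08},
    {"x": -0.74,"y": -0.91,"rz": 0.08},
    {"x": -0.74,"y": -0.91,"rz": 0.08}
  ]
}}

```text
validation failed for argument at $.pl...
```

>>> {"op": "drive_tool", "data": {
  "plan": [
    {"x": -0.78,"y": -0.87,"rz": 0.07},
    {"x": -0.78,"y": -0.87,"rz": 0.07},
    {"x": -0.78,"y": -0.87,"rz": 0.07}
  ]
}}

```text
validation failed for argument at $.pl...
```

>>> {"op": "drive_tool", "data": {
  "plan": [
    {"x": -0.81,"y": -0.85,"rz": 0.08},
    {"x": -0.81,"y": -0.85,"rz": 0.08},
    {"x": -0.81,"y": -0.85,"rz": 0.08}
  ]
}}

```text
validation failed for argument at $.pl...
```

>>> {"op": "drive_tool", "data": {
  "plan": [
    {"x": -0.84,"y": -0.81,"rz": 0.07},
    {"x": -0.84,"y": -0.81,"rz": 0.07},
    {"x": -0.84,"y": -0.81,"rz": 0.07}
  ]
}}

```text
validation failed for argument at $.pl...
```

>>> {"op": "drive_tool", "data": {
  "plan": [
    {"x": -0.86,"y": -0.79,"rz": 0.08},
    {"x": -0.86,"y": -0.79,"rz": 0.08},
    {"x": -0.86,"y": -0.79,"rz": 0.08}
  ]
}}

```text
validation failed for argument at $.pl...
```

>>> {"op": "drive_tool", "data": {
  "plan": [
    {"x": -0.9,"y": -0.75,"rz": 0.07},
    {"x": -0.9,"y": -0.75,"rz": 0.07},
    {"x": -0.9,"y": -0.75,"rz": 0.07},
    {"x": -0.9,"y": -0.75,"rz": 0.07}
  ]
}}

```text
validation failed for argument at $.pl...
```

Run:
```python
from meas import *
f=grab('wrist','w1'); im=f['image']; C=cloud(f); hsv=cv2.cvtColor(im,cv2.COLOR_RGB2HSV)
print(f['origin'],f['orientation'], r.get_state()['position'],r.get_state()['tcp_rot'])
m=(hsv[...,1]>90)&(hsv[...,0]<25)
for m,s,c in comps(f,m,40,90000): print(c,s, rectw(f,m,.014))
```

```text
[0.0730001  0.57529889 0.37307767] [1.63843737e+02 1.03064603e-01 7.56057589e+01] [0.14207789 0.55695976 0.2528967 ] [-1.79952723e+02 -5.11747723e-03  1.65685798e+02]
[108.06900878 358.68883312] [ 89 340  40  37 797] (array([410.5, 204.4]), array([75.4, 55.1]), 20.9, array([411.6, 206.2]))
```

View pics/w1.png

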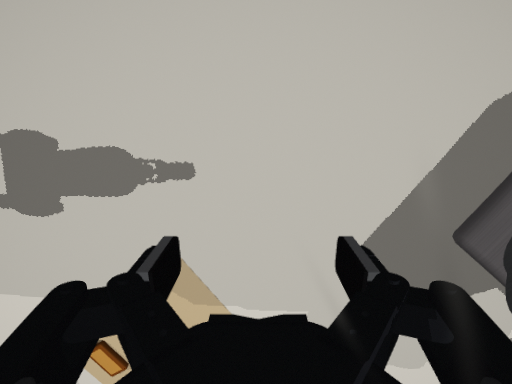

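The move was refused; rows apparently need every key. The wrist picture shows only the counter, one rusk at (108,358) and the fingers at the bottom. I'll retry one call with full rows.

>>> {"op": "drive_tool", "data": {
  "plan": [
    {"gripper": 0,"x": -0.67,"y": -0.96,"z": 0,"rx": 0,"ry": 0,"rz": 0.08},
    {"gripper": 0,"x": -0.67,"y": -0.96,"z": 0,"rx": 0,"ry": 0,"rz": 0.08},
    {"gripper": 0,"x": -0.67,"y": -0.96,"z": 0,"rx": 0,"ry": 0,"rz": 0.08}
  ],
  "squeeze": 40
}}

```text
clock: 0.62
position: [0.1837, 0.4444, 0.2533]
tcp_rot: [-179.9, 0.0, 163.2]
ft_force: [0.2, 0.2, -0.4]
gripper_width: 0.0852
gripper_force: 0.0
```

>>> {"op": "drive_tool", "data": {
  "plan": [
    {"gripper": 0,"x": -0.7,"y": -0.93,"z": 0.02,"rx": 0,"ry": 0,"rz": 0.08},
    {"gripper": 0,"x": -0.7,"y": -0.93,"z": 0.02,"rx": 0,"ry": 0,"rz": 0.08},
    {"gripper": 0,"x": -0.7,"y": -0.93,"z": 0.02,"rx": 0,"ry": 0,"rz": 0.08}
  ]
}}

```text
clock: 1.0
position: [0.2244, 0.3366, 0.2514]
tcp_rot: [-180.0, 0.0, 160.9]
ft_force: [-0.0, 0.7, 0.7]
gripper_width: 0.0852
gripper_force: 0.0
```

>>> {"op": "drive_tool", "data": {
  "plan": [
    {"gripper": 0,"x": -0.74,"y": -0.91,"z": 0.02,"rx": 0,"ry": 0,"rz": 0.08},
    {"gripper": 0,"x": -0.74,"y": -0.91,"z": 0.02,"rx": 0,"ry": 0,"rz": 0.08},
    {"gripper": 0,"x": -0.74,"y": -0.91,"z": 0.02,"rx": 0,"ry": 0,"rz": 0.08}
  ]
}}

```text
clock: 1.38
position: [0.2658, 0.2272, 0.2496]
tcp_rot: [180.0, 0.1, 158.5]
ft_force: [0.2, 0.9, 0.1]
gripper_width: 0.0856
gripper_force: 0.0
```

>>> {"op": "drive_tool", "data": {
  "plan": [
    {"gripper": 0,"x": -0.78,"y": -0.87,"z": 0.02,"rx": 0,"ry": 0,"rz": 0.07},
    {"gripper": 0,"x": -0.78,"y": -0.87,"z": 0.02,"rx": 0,"ry": 0,"rz": 0.07},
    {"gripper": 0,"x": -0.78,"y": -0.87,"z": 0.02,"rx": 0,"ry": 0,"rz": 0.07}
  ]
}}

```text
clock: 1.75
position: [0.308, 0.118, 0.2477]
tcp_rot: [179.9, 0.1, 156.5]
ft_force: [-0.7, 0.2, -0.4]
gripper_width: 0.0853
gripper_force: 0.0
```

>>> {"op": "drive_tool", "data": {
  "plan": [
    {"gripper": 0,"x": -0.81,"y": -0.85,"z": 0.01,"rx": 0,"ry": 0,"rz": 0.08},
    {"gripper": 0,"x": -0.81,"y": -0.85,"z": 0.01,"rx": 0,"ry": 0,"rz": 0.08},
    {"gripper": 0,"x": -0.81,"y": -0.85,"z": 0.01,"rx": 0,"ry": 0,"rz": 0.08}
  ]
}}

```text
clock: 2.12
position: [0.3492, 0.0082, 0.2465]
tcp_rot: [179.9, 0.1, 154.3]
ft_force: [0.3, 1.3, 0.8]
gripper_width: 0.0851
gripper_force: 0.0
```

>>> {"op": "drive_tool", "data": {
  "plan": [
    {"gripper": 0,"x": -0.84,"y": -0.81,"z": 0.02,"rx": 0,"ry": 0,"rz": 0.07},
    {"gripper": 0,"x": -0.84,"y": -0.81,"z": 0.02,"rx": 0,"ry": 0,"rz": 0.07},
    {"gripper": 0,"x": -0.84,"y": -0.81,"z": 0.02,"rx": 0,"ry": 0,"rz": 0.07}
  ]
}}

```text
clock: 2.5
position: [0.3903, -0.1005, 0.2442]
tcp_rot: [179.9, 0.0, 152.4]
ft_force: [-0.8, 0.8, 0.6]
gripper_width: 0.0851
gripper_force: 0.0
```

>>> {"op": "drive_tool", "data": {
  "plan": [
    {"gripper": 0,"x": -0.86,"y": -0.79,"z": 0.01,"rx": 0,"ry": 0,"rz": 0.08},
    {"gripper": 0,"x": -0.86,"y": -0.79,"z": 0.01,"rx": 0,"ry": 0,"rz": 0.08},
    {"gripper": 0,"x": -0.86,"y": -0.79,"z": 0.01,"rx": 0,"ry": 0,"rz": 0.08}
  ]
}}

```text
clock: 2.88
position: [0.43, -0.2098, 0.2429]
tcp_rot: [179.9, 0.0, 150.2]
ft_force: [-0.3, 0.1, 0.6]
gripper_width: 0.0855
gripper_force: 0.0
```

>>> {"op": "drive_tool", "data": {
  "plan": [
    {"gripper": 0,"x": -0.9,"y": -0.75,"z": 0.02,"rx": 0,"ry": 0,"rz": 0.07},
    {"gripper": 0,"x": -0.9,"y": -0.75,"z": 0.02,"rx": 0,"ry": 0,"rz": 0.07},
    {"gripper": 0,"x": -0.9,"y": -0.75,"z": 0.02,"rx": 0,"ry": 0,"rz": 0.07},
    {"gripper": 0,"x": -0.9,"y": -0.75,"z": 0.02,"rx": 0,"ry": 0,"rz": 0.07}
  ]
}}

```text
clock: 3.38
position: [0.4687, -0.3162, 0.2408]
tcp_rot: [179.9, -0.2, 148.3]
ft_force: [-0.7, -0.6, -0.1]
gripper_width: 0.0855
gripper_force: 0.0
```

Run:
```python
from meas import *
f=grab('wrist','w2'); im=f['image']; C=cloud(f); hsv=cv2.cvtColor(im,cv2.COLOR_RGB2HSV)
print(f['origin'],f['orientation'], r.get_state()['position'],r.get_state()['tcp_rot'])
m=(hsv[...,1]>90)&(hsv[...,0]<25)
for m,s,c in comps(f,m,40,90000): print(c,s, rectw(f,m,.014))
```

```text
[ 0.40807735 -0.27864928  0.36133204] [ 1.63981219e+02 -6.48570931e-02  5.82656266e+01] [ 0.46841762 -0.31631787  0.24112592] [ 1.79904499e+02 -1.22020859e-01  1.48357077e+02]
[488.88311688  39.74675325] [476  15  28  50 154] (array([478.5,  20. ]), array([67.6, 16.3]), 12.5, array([476.4,  19.3]))
[254.66433566 120.00699301] [231 119  48   3 143] (array([ 409.5, -283.7]), array([59.7,  2.5]), 58.2, array([ 409.7, -283.6]))
[254.43429287 134.62202753] [233 126  44  19 799] (array([ 425.5, -293.7]), array([55.5, 22.8]), 58.2, array([ 425. , -293.5]))
[255.        156.3452381] [234 148  43  18 756] (array([ 449.4, -307.8]), array([55.3, 22.4]), 58.2, array([ 449.2, -307.7]))
[255.02040816 176.86734694] [234 169  42  17 686] (array([ 472.5, -322.7]), array([54.9, 21.9]), 58.2, array([ 472.6, -322.2]))
[255.05497771 196.86627043] [235 189  41  17 673] (array([ 496.6, -337.2]), array([54.7, 22.9]), 58.2, array([ 496.4, -336.9]))
[255.45169713 213.38381201] [236 209  40  10 383] (array([ 517.3, -349.2]), array([54.3, 13.4]), 58.2, array([ 517.1, -349.2]))
```

View pics/w2.png

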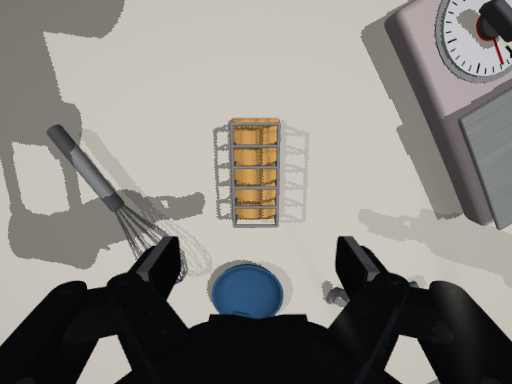

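The wrist view shows the rack upright with its long axis vertical in the picture, rows 118–228, columns 230–280, between the fingers. The spoon rest is at (248,290) beyond it.

Run:
```python
from pl import *
f=grab('wrist'); C=cloud(f)
p,q=pose()
T=q.inv().apply(C.reshape(-1,3)-p).reshape(C.shape)*1000  # tool frame
for (u,v) in [(170,245),(175,240),(345,245),(340,240),(165,265)]: print(u,v,T[v,u].round(1))
blk=T[225:300,100:420].reshape(-1,3); b=blk[(blk[:,2]<60)&(blk[:,2]>-60)]; print('max tool z of fingers',np.percentile(b[:,2],[50,90,97,99.5]), b[b[:,2]>b[:,2].max()-3].mean(0))
for v in (123,226): print(onplane(f,[[255,v]],.05))
plan([([.467,-.319,.06],Rt(148.2)),([.467,-.319,.03],Rt(148.2))])
```

```text
170 245 [ 11.8 -41.9  -4.6]
175 240 [ 10.8 -41.7   2.8]
345 245 [11.1 43.4 -3.4]
340 240 [10.2 43.2  3.9]
165 265 [  6.  -42.1 -13.3]
max tool z of fingers [-23.84863406  -0.95704832   4.97744979   8.42237378] [ 1.43795876 -3.34823549  8.27912836]
[[ 0.41235782 -0.28474784  0.05      ]]
[[ 0.5199183  -0.35163357  0.05      ]]
x2 {'x': np.float64(-0.0), 'y': np.float64(-0.01), 'z': np.float64(0.91), 'rx': np.float64(0.0), 'ry': np.float64(-0.0), 'rz': np.float64(0.0)}
x2 {'x': np.float64(-0.0), 'y': np.float64(-0.02), 'z': np.float64(0.9), 'rx': np.float64(0.0), 'ry': np.float64(-0.0), 'rz': np.float64(0.01)}
  -> [ 0.4666 -0.3189  0.0604] [ 1.799e+02 -1.000e-01  1.481e+02]
x1 {'x': np.float64(-0.0), 'y': np.float64(0.0), 'z': np.float64(0.3), 'rx': np.float64(0.0), 'ry': np.float64(-0.0), 'rz': np.float64(-0.0)}
  -> [ 0.4666 -0.3189  0.0304] [ 1.799e+02 -1.000e-01  1.481e+02]
```

>>> {"op": "drive_tool", "data": {
  "plan": [
    {"gripper": 0,"x": 0,"y": -0.02,"z": 0.9,"rx": 0,"ry": 0,"rz": 0.0},
    {"gripper": 0,"x": 0,"y": -0.02,"z": 0.9,"rx": 0,"ry": 0,"rz": 0.0},
    {"gripper": 0,"x": 0,"y": -0.02,"z": 0.9,"rx": 0,"ry": 0,"rz": 0.0}
  ]
}}

```text
clock: 3.85
position: [0.4658, -0.3186, 0.1497]
tcp_rot: [179.9, -0.3, 148.3]
ft_force: [0.9, 0.3, 0.6]
gripper_width: 0.0852
gripper_force: 0.0
```

>>> {"op": "drive_tool", "data": {
  "plan": [
    {"gripper": 0,"x": 0,"y": 0,"z": 0.6,"rx": 0,"ry": 0,"rz": 0},
    {"gripper": 0,"x": 0,"y": 0,"z": 0.9,"rx": 0,"ry": 0,"rz": 0},
    {"gripper": 0,"x": 0,"y": 0,"z": 0.9,"rx": 0,"ry": 0,"rz": 0},
    {"gripper": 0,"x": 0,"y": 0,"z": 0.9,"rx": 0,"ry": 0,"rz": 0}
  ]
}}

```text
clock: 4.35
position: [0.4688, -0.3223, 0.0637]
tcp_rot: [-180.0, 0.2, 148.2]
ft_force: [-0.5, 0.3, 1.4]
gripper_width: 0.0851
gripper_force: 0.0
```

Run:
```python
from pl import *
print(pose()[0],pose()[1].as_euler('xyz',degrees=True))
plan([([.467,-.319,.019],Rt(148.2))])
```

```text
[ 0.46877491 -0.32226232  0.06366634] [-179.96975234    0.24302255  148.2348125 ]
x1 {'x': np.float64(0.03), 'y': np.float64(0.02), 'z': np.float64(0.45), 'rx': np.float64(-0.0), 'ry': np.float64(0.01), 'rz': np.float64(0.0)}
  -> [ 0.4674 -0.3191  0.0187] [-180.    -0.   148.2]
```

>>> {"op": "drive_tool", "data": {
  "plan": [
    {"gripper": 0,"x": 0.03,"y": 0.02,"z": 0.2,"rx": 0,"ry": 0,"rz": 0},
    {"gripper": 0,"x": 0.03,"y": 0.02,"z": 0.43,"rx": 0,"ry": 0,"rz": 0},
    {"gripper": 0,"x": 0.03,"y": 0.02,"z": 0.43,"rx": 0,"ry": 0,"rz": 0},
    {"gripper": 0,"x": 0.03,"y": 0.02,"z": 0.43,"rx": 0,"ry": 0,"rz": 0}
  ]
}}

```text
clock: 4.85
position: [0.467, -0.3192, 0.0202]
tcp_rot: [-180.0, 0.2, 148.2]
ft_force: [-0.2, -0.0, 0.2]
gripper_width: 0.0855
gripper_force: 0.0
```

>>> {"op": "drive_tool", "data": {
  "plan": [
    {"gripper": 0.5,"x": 0,"y": 0,"z": 0,"rx": 0,"ry": 0,"rz": 0},
    {"gripper": 0.5,"x": 0,"y": 0,"z": 0,"rx": 0,"ry": 0,"rz": 0},
    {"gripper": 0.5,"x": 0,"y": 0,"z": 0,"rx": 0,"ry": 0,"rz": 0},
    {"gripper": 0.5,"x": 0,"y": 0,"z": 0,"rx": 0,"ry": 0,"rz": 0},
    {"gripper": 0.5,"x": 0,"y": 0,"z": 0,"rx": 0,"ry": 0,"rz": 0},
    {"gripper": 0.5,"x": 0,"y": 0,"z": 0,"rx": 0,"ry": 0,"rz": 0}
  ],
  "squeeze": 50
}}

```text
clock: 5.6
position: [0.4666, -0.3188, 0.0199]
tcp_rot: [-180.0, 0.1, 148.2]
ft_force: [0.1, 0.6, 6.1]
gripper_width: 0.0605
gripper_force: 54.6
```

Run:
```python
from pl import *
p,q=pose(); print(p,q.as_euler('xyz',degrees=True))
q=Rt(148.2)
s=plan([(p+[0,0,.13],q),([.6037,-.0107,p[2]+.13],Rt(180.4)),([.6037,-.0107,p[2]+.073],Rt(180.4))])
f=grab('wrist'); C=cloud(f);
```

```text
[ 0.46655174 -0.31876894  0.01989237] [-1.79986209e+02  1.47537083e-01  1.48210991e+02]
x2 {'x': np.float64(-0.0), 'y': np.float64(-0.0), 'z': np.float64(-0.65), 'rx': np.float64(-0.0), 'ry': np.float64(0.0), 'rz': np.float64(0.0)}
x2 {'x': np.float64(-0.0), 'y': np.float64(-0.0), 'z': np.float64(-0.65), 'rx': np.float64(-0.0), 'ry': np.float64(0.01), 'rz': np.float64(0.0)}
  -> [ 0.4663 -0.3186  0.1499] [-1.800e+02 -1.000e-01  1.482e+02]
x2 {'x': np.float64(0.11), 'y': np.float64(0.84), 'z': np.float64(0.0), 'rx': np.float64(0.0), 'ry': np.float64(-0.0), 'rz': np.float64(-0.28)}
x2 {'x': np.float64(-0.0), 'y': np.float64(0.84), 'z': np.float64(0.0), 'rx': np.float64(0.0), 'ry': np.float64(-0.0), 'rz': np.float64(-0.28)}
x2 {'x': np.float64(-0.12), 'y': np.float64(0.83), 'z': np.float64(0.0), 'rx': np.float64(0.0), 'ry': np.float64(-0.0), 'rz': np.float64(-0.28)}
x2 {'x': np.float64(-0.24), 'y': np.float64(0.81), 'z': np.float64(0.0), 'rx': np.float64(0.0), 'ry': np.float64(-0.0), 'rz': np.float64(-0.28)}
  -> [ 0.6038 -0.0108  0.1499] [ 1.799e+02 -1.000e-01 -1.797e+02]
x1 {'x': np.float64(-0.0), 'y': np.float64(0.0), 'z': np.float64(0.57), 'rx': np.float64(0.0), 'ry': np.float64(-0.0), 'rz': np.float64(-0.0)}
  -> [ 0.6037 -0.0108  0.0929] [ 1.799e+02 -1.000e-01 -1.797e+02]
```

>>> {"op": "drive_tool", "data": {
  "plan": [
    {"gripper": 0.5,"x": 0,"y": 0,"z": -0.3,"rx": 0,"ry": 0,"rz": 0},
    {"gripper": 0.5,"x": 0,"y": 0,"z": -0.65,"rx": 0,"ry": 0,"rz": 0},
    {"gripper": 0.5,"x": 0,"y": 0,"z": -0.99,"rx": 0,"ry": 0,"rz": 0},
    {"gripper": 0.5,"x": 0,"y": 0,"z": -0.99,"rx": 0,"ry": 0,"rz": 0}
  ]
}}

```text
clock: 6.15
position: [0.4673, -0.3195, 0.1201]
tcp_rot: [-179.9, 0.4, 148.2]
ft_force: [0.0, -0.5, -1.8]
gripper_width: 0.0604
gripper_force: 55.8
```

>>> {"op": "drive_tool", "data": {
  "plan": [
    {"gripper": 0.5,"x": 0.11,"y": 0.84,"z": -0.31,"rx": 0,"ry": 0,"rz": -0.28},
    {"gripper": 0.5,"x": 0.11,"y": 0.84,"z": -0.31,"rx": 0,"ry": 0,"rz": -0.28},
    {"gripper": 0.5,"x": 0.11,"y": 0.84,"z": -0.31,"rx": 0,"ry": 0,"rz": -0.28}
  ]
}}

```text
clock: 6.52
position: [0.5008, -0.2392, 0.1476]
tcp_rot: [180.0, -0.1, 156.4]
ft_force: [0.5, -0.7, -1.5]
gripper_width: 0.0605
gripper_force: 55.8
```

>>> {"op": "drive_tool", "data": {
  "plan": [
    {"gripper": 0.5,"x": 0,"y": 0.84,"z": 0,"rx": 0,"ry": 0,"rz": -0.28},
    {"gripper": 0.5,"x": 0,"y": 0.84,"z": 0,"rx": 0,"ry": 0,"rz": -0.28},
    {"gripper": 0.5,"x": 0,"y": 0.84,"z": 0,"rx": 0,"ry": 0,"rz": -0.28}
  ]
}}

```text
clock: 6.9
position: [0.5339, -0.1635, 0.1467]
tcp_rot: [-180.0, -0.2, 164.4]
ft_force: [0.2, -0.1, -1.7]
gripper_width: 0.0611
gripper_force: 55.8
```

>>> {"op": "drive_tool", "data": {
  "plan": [
    {"gripper": 0.5,"x": -0.12,"y": 0.83,"z": 0,"rx": 0,"ry": 0,"rz": -0.28},
    {"gripper": 0.5,"x": -0.12,"y": 0.83,"z": 0,"rx": 0,"ry": 0,"rz": -0.28},
    {"gripper": 0.5,"x": -0.12,"y": 0.83,"z": 0,"rx": 0,"ry": 0,"rz": -0.28}
  ]
}}

```text
clock: 7.28
position: [0.5684, -0.0877, 0.1475]
tcp_rot: [-180.0, -0.1, 172.3]
ft_force: [-0.7, -0.1, -1.7]
gripper_width: 0.0604
gripper_force: 55.8
```

>>> {"op": "drive_tool", "data": {
  "plan": [
    {"gripper": 0.5,"x": -0.24,"y": 0.81,"z": 0,"rx": 0,"ry": 0,"rz": -0.28},
    {"gripper": 0.5,"x": -0.24,"y": 0.81,"z": 0,"rx": 0,"ry": 0,"rz": -0.28},
    {"gripper": 0.5,"x": -0.24,"y": 0.81,"z": 0,"rx": 0,"ry": 0,"rz": -0.28},
    {"gripper": 0.5,"x": -0.24,"y": 0.81,"z": 0,"rx": 0,"ry": 0,"rz": -0.28},
    {"gripper": 0.5,"x": -0.24,"y": 0.81,"z": 0,"rx": 0,"ry": 0,"rz": -0.28}
  ]
}}

```text
clock: 7.9
position: [0.6027, -0.0119, 0.1482]
tcp_rot: [-180.0, -0.0, -179.8]
ft_force: [0.3, 0.6, -1.2]
gripper_width: 0.0605
gripper_force: 55.8
```

Run:
```python
from pl import *
p,q=pose(); print(p,q.as_euler('xyz',degrees=True))
f=grab('wrist','w3'); grab('scene','s3')
s=plan([([.6037,-.0107,.092],Rt(180.4))])
```

```text
[ 0.60266421 -0.01194107  0.14823153] [-1.79967451e+02 -3.64461404e-02 -1.79806297e+02]
x1 {'x': np.float64(-0.01), 'y': np.float64(0.01), 'z': np.float64(0.56), 'rx': np.float64(-0.0), 'ry': np.float64(-0.0), 'rz': np.float64(-0.01)}
  -> [ 0.6039 -0.0106  0.0923] [-180.    -0.  -179.5]
```

View pics/w3.png

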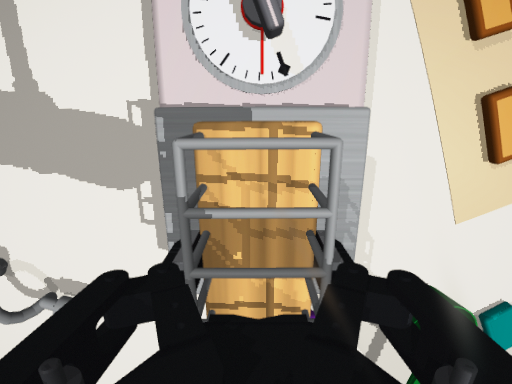

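The rack is held square over the platform, and the dial is visible above it with the mark at (284,69) and the pointer at (262,75). I lower it and let go.

>>> {"op": "drive_tool", "data": {
  "plan": [
    {"gripper": 0.5,"x": -0.01,"y": 0.01,"z": 0.35,"rx": 0,"ry": 0,"rz": -0.01},
    {"gripper": 0.5,"x": -0.01,"y": 0.01,"z": 0.55,"rx": 0,"ry": 0,"rz": -0.01},
    {"gripper": 0.5,"x": -0.01,"y": 0.01,"z": 0.6,"rx": 0,"ry": 0,"rz": -0.01},
    {"gripper": 0.5,"x": -0.01,"y": 0.01,"z": 0.62,"rx": 0,"ry": 0,"rz": -0.01},
    {"gripper": 0.5,"x": -0.01,"y": 0.01,"z": 0.62,"rx": 0,"ry": 0,"rz": -0.01}
  ]
}}

```text
clock: 8.62
position: [0.6047, -0.0096, 0.0871]
tcp_rot: [-180.0, 0.1, -179.4]
ft_force: [-0.1, -1.1, -0.8]
gripper_width: 0.0604
gripper_force: 55.9
```

>>> {"op": "drive_tool", "data": {
  "plan": [
    {"gripper": 0,"x": 0,"y": 0,"z": 0,"rx": 0,"ry": 0,"rz": 0},
    {"gripper": 0,"x": 0,"y": 0,"z": 0,"rx": 0,"ry": 0,"rz": 0},
    {"gripper": 0,"x": 0,"y": 0,"z": 0,"rx": 0,"ry": 0,"rz": 0},
    {"gripper": 0,"x": 0,"y": 0,"z": 0,"rx": 0,"ry": 0,"rz": 0},
    {"gripper": 0,"x": 0,"y": 0,"z": -0.5,"rx": 0,"ry": 0,"rz": 0},
    {"gripper": 0,"x": 0,"y": 0,"z": -0.99,"rx": 0,"ry": 0,"rz": 0},
    {"gripper": 0,"x": 0,"y": 0,"z": -0.99,"rx": 0,"ry": 0,"rz": 0}
  ]
}}

```text
clock: 9.5
position: [0.6071, -0.0097, 0.1899]
tcp_rot: [-179.9, 0.6, -179.4]
ft_force: [0.0, -0.2, -0.4]
gripper_width: 0.0849
gripper_force: 0.0
```

>>> {"op": "drive_tool", "data": {
  "plan": [
    {"gripper": 0,"x": 0.99,"y": 0,"z": -0.4,"rx": 0,"ry": 0,"rz": 0},
    {"gripper": 0,"x": 0.99,"y": 0,"z": -0.4,"rx": 0,"ry": 0,"rz": 0},
    {"gripper": 0,"x": 0.99,"y": 0,"z": -0.4,"rx": 0,"ry": 0,"rz": 0},
    {"gripper": 0,"x": 0.99,"y": 0,"z": -0.4,"rx": 0,"ry": 0,"rz": 0}
  ]
}}

```text
clock: 10.0
position: [0.5055, -0.0105, 0.2248]
tcp_rot: [180.0, 0.0, -179.4]
ft_force: [-0.4, 0.3, -0.0]
gripper_width: 0.0853
gripper_force: 0.0
```

Run:
```python
from pl import *
p,q=pose(); print(p,q.as_euler('xyz',degrees=True))
f=grab('wrist'); grab('scene','s4'); g=grab('top','t4')
a=f['image']; b=cv2.resize(g['image'][160:280,180:320],(448,384),interpolation=cv2.INTER_CUBIC)
cv2.imwrite('pics/c4.png',cv2.resize(np.hstack([a,b]),(800,320))[:,:,::-1])
```

```text
[ 0.5055325  -0.01047103  0.22475449] [ 1.79993039e+02  1.52809956e-02 -1.79423047e+02]
```

View pics/c4.png

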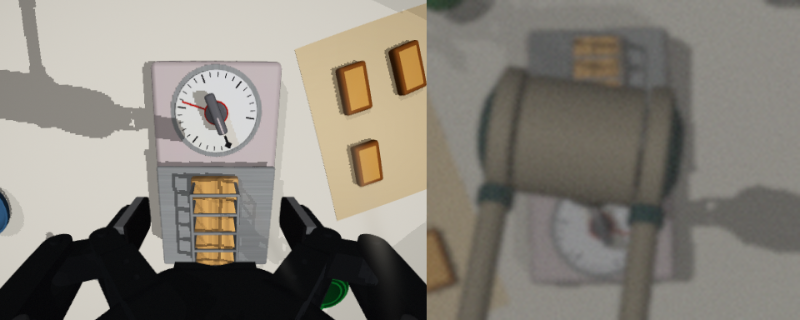

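The rack stands centred on the platform. In the wrist view (left, full-size pixels) the pointer now points left, with the dial centre near (258,132) and the mark near (274,175).

```bash
cat > dial.py <<'E'
from meas import *
c0=np.array([.4540,-.0113])
def dial(f,zf=.052):
    im=f['image'].astype(int); C=cloud(f); h,w=im.shape[:2]
    u,v=np.meshgrid(np.arange(w),np.arange(h))
    P=onplane(f,np.c_[u.ravel(),v.ravel()],zf).reshape(h,w,3)[...,:2]
    D=np.hypot(*(P-c0).transpose(2,0,1))
    ang=lambda q: -np.arctan2(q[1]-c0[1],q[0]-c0[0])
    red=(im[...,0]>110)&(im[...,1]<80)&(im[...,2]<80)&(D<.052)&(D>.022)
    blk=(im.sum(2)<150)&(D<.053)&(D>.034)
    k=np.ones((2,2),np.uint8)
    print('red n',red.sum(),'ang',[round(ang(q),3) for q in [P[red].mean(0)]],'tip',P[red][np.argmax(D[red])].round(4))
    for m,s,c in comps(f,blk,4,4000): print('blk',s[4],P[m].mean(0).round(4),'ang',round(ang(P[m].mean(0)),3),'r',round(np.hypot(*(P[m].mean(0)-c0)),4))
    wh=(im.min(2)>190)&(D<.054)
    pts=P[wh].astype(np.float32)
    print('disc',(np.array(cv2.minEnclosingCircle(pts*1000)[0])).round(1),cv2.minEnclosingCircle(pts*1000)[1])
    kb=(C[...,2]>.078)&(C[...,2]<.092)&(D<.06)
    if kb.sum()>20:
        (c,whh,a)=cv2.minAreaRect((C[kb][:,:2]*1000).astype(np.float32)); print('knob',kb.sum(),np.array(c).round(1),np.array(whh).round(1),a)
    return C
E
python3 - <<'E'
from dial import *
f=grab('wrist'); C=dial(f)
hz=C[...,2]; m=(hz>.108)&(hz<.125)&(C[...,0]>.5); v,u=np.nonzero(m); print('arches',m.sum(), cv2.minAreaRect((C[m][:,:2]*1000).astype(np.float32)))
E
```

```text
red n 27 ang [np.float64(1.898)] tip [ 0.4388 -0.0518]
blk 45 [0.4941 0.0071] ang -0.431 r 0.0442
disc [454.  -9.] 52.75941467285156
knob 623 [454.1  -8.9] [49.2 12. ] 21.651264190673828
arches 1595 ((586.3112182617188, -9.60818099975586), (94.33003997802734, 58.6047248840332), 0.8500949144363403)
```

Run:
```python
from pl import *
s=plan([([.454,-.009,.15],Rt(201.65)),([.454,-.009,.089],Rt(201.65))])
```

```text
x2 {'x': np.float64(0.52), 'y': np.float64(0.02), 'z': np.float64(0.74), 'rx': np.float64(0.0), 'ry': np.float64(-0.0), 'rz': np.float64(-0.74)}
  -> [ 0.4538 -0.009   0.1505] [ 1.800e+02 -1.000e-01 -1.582e+02]
x1 {'x': np.float64(-0.0), 'y': np.float64(-0.0), 'z': np.float64(0.61), 'rx': np.float64(0.0), 'ry': np.float64(-0.0), 'rz': np.float64(0.0)}
  -> [ 0.4538 -0.0089  0.0895] [ 1.800e+02 -1.000e-01 -1.582e+02]
```

>>> {"op": "drive_tool", "data": {
  "plan": [
    {"gripper": 0,"x": 0.52,"y": 0.02,"z": 0.74,"rx": 0,"ry": 0,"rz": -0.74},
    {"gripper": 0.4,"x": 0.52,"y": 0.02,"z": 0.74,"rx": 0,"ry": 0,"rz": -0.74},
    {"gripper": 0.4,"x": 0.52,"y": 0.02,"z": 0.74,"rx": 0,"ry": 0,"rz": -0.74},
    {"gripper": 0.4,"x": 0.52,"y": 0.02,"z": 0.74,"rx": 0,"ry": 0,"rz": -0.74},
    {"gripper": 0.4,"x": 0.52,"y": 0.02,"z": 0.74,"rx": 0,"ry": 0,"rz": -0.74}
  ]
}}

```text
clock: 10.82
position: [0.4555, -0.0093, 0.1525]
tcp_rot: [-179.9, 0.2, -158.3]
ft_force: [-0.2, -0.3, 0.0]
gripper_width: 0.0514
gripper_force: 0.0
```

Run:
```python
from pl import *
s=plan([([.454,-.009,.089],Rt(201.65))])
```

```text
x2 {'x': np.float64(0.01), 'y': np.float64(0.01), 'z': np.float64(0.63), 'rx': np.float64(-0.0), 'ry': np.float64(0.01), 'rz': np.float64(0.0)}
  -> [ 0.4544 -0.0088  0.0895] [-1.799e+02 -1.000e-01 -1.583e+02]
```

>>> {"op": "drive_tool", "data": {
  "plan": [
    {"gripper": 0.4,"x": 0.01,"y": 0.01,"z": 0.4,"rx": 0,"ry": 0,"rz": 0},
    {"gripper": 0.4,"x": 0.01,"y": 0.01,"z": 0.62,"rx": 0,"ry": 0,"rz": 0},
    {"gripper": 0.4,"x": 0.01,"y": 0.01,"z": 0.62,"rx": 0,"ry": 0,"rz": 0},
    {"gripper": 1,"x": 0.01,"y": 0.01,"z": 0.62,"rx": 0,"ry": 0,"rz": 0},
    {"gripper": 1,"x": 0.01,"y": 0.01,"z": 0.62,"rx": 0,"ry": 0,"rz": 0},
    {"gripper": 1,"x": 0.01,"y": 0.01,"z": 0.62,"rx": 0,"ry": 0,"rz": 0},
    {"gripper": 1,"x": 0.01,"y": 0.01,"z": 0.62,"rx": 0,"ry": 0,"rz": 0},
    {"gripper": 1,"x": 0.01,"y": 0.01,"z": 0.62,"rx": 0,"ry": 0,"rz": 0},
    {"gripper": 1,"x": 0.01,"y": 0.01,"z": 0.62,"rx": 0,"ry": 0,"rz": 0}
  ],
  "squeeze": 35
}}

```text
clock: 11.95
position: [0.4537, -0.0097, 0.0907]
tcp_rot: [-179.8, 0.2, -158.2]
ft_force: [0.3, -5.2, 4.0]
gripper_width: 0.0111
gripper_force: 38.8
```

>>> {"op": "drive_tool", "data": {
  "plan": [
    {"gripper": 1,"x": 0,"y": 0,"z": 0,"rx": 0,"ry": 0,"rz": 0.3},
    {"gripper": 1,"x": 0,"y": 0,"z": 0,"rx": 0,"ry": 0,"rz": 0.6},
    {"gripper": 1,"x": 0,"y": 0,"z": 0,"rx": 0,"ry": 0,"rz": 0.9},
    {"gripper": 1,"x": 0,"y": 0,"z": 0,"rx": 0,"ry": 0,"rz": 0.9}
  ]
}}

```text
clock: 12.45
position: [0.4536, -0.0093, 0.0907]
tcp_rot: [-179.9, 0.2, 176.1]
ft_force: [0.5, -4.5, 6.1]
gripper_width: 0.0111
gripper_force: 39.1
```

>>> {"op": "drive_tool", "data": {
  "plan": [
    {"gripper": 1,"x": 0,"y": 0,"z": 0,"rx": 0,"ry": 0,"rz": 0.3},
    {"gripper": 1,"x": 0,"y": 0,"z": 0,"rx": 0,"ry": 0,"rz": 0.6},
    {"gripper": 1,"x": 0,"y": 0,"z": 0,"rx": 0,"ry": 0,"rz": 0.9},
    {"gripper": 1,"x": 0,"y": 0,"z": 0,"rx": 0,"ry": 0,"rz": 0.9}
  ]
}}

```text
clock: 12.95
position: [0.4537, -0.0089, 0.0907]
tcp_rot: [179.9, 0.2, 150.3]
ft_force: [0.2, -3.0, 5.7]
gripper_width: 0.0109
gripper_force: 39.1
```

>>> {"op": "drive_tool", "data": {
  "plan": [
    {"gripper": 1,"x": 0,"y": 0,"z": 0,"rx": 0,"ry": 0,"rz": 0.3},
    {"gripper": 1,"x": 0,"y": 0,"z": 0,"rx": 0,"ry": 0,"rz": 0.6},
    {"gripper": 1,"x": 0,"y": 0,"z": 0,"rx": 0,"ry": 0,"rz": 0.9},
    {"gripper": 1,"x": 0,"y": 0,"z": 0,"rx": 0,"ry": 0,"rz": 0.9}
  ]
}}

```text
clock: 13.45
position: [0.4541, -0.0086, 0.0906]
tcp_rot: [179.8, 0.2, 124.5]
ft_force: [1.8, -0.8, 6.8]
gripper_width: 0.0117
gripper_force: 20.0
```

>>> {"op": "drive_tool", "data": {
  "plan": [
    {"gripper": 1,"x": 0,"y": 0,"z": 0,"rx": 0,"ry": 0,"rz": 0.3},
    {"gripper": 1,"x": 0,"y": 0,"z": 0,"rx": 0,"ry": 0,"rz": 0.6},
    {"gripper": 1,"x": 0,"y": 0,"z": 0,"rx": 0,"ry": 0,"rz": 0.9},
    {"gripper": 1,"x": 0,"y": 0,"z": 0,"rx": 0,"ry": 0,"rz": 0.9}
  ]
}}

```text
clock: 13.95
position: [0.4545, -0.0085, 0.0907]
tcp_rot: [179.7, 0.1, 98.8]
ft_force: [2.1, -0.7, 5.2]
gripper_width: 0.0109
gripper_force: 39.6
```

>>> {"op": "drive_tool", "data": {
  "plan": [
    {"gripper": 1,"x": 0,"y": 0,"z": 0,"rx": 0,"ry": 0,"rz": 0.3},
    {"gripper": 1,"x": 0,"y": 0,"z": 0,"rx": 0,"ry": 0,"rz": 0.6},
    {"gripper": 1,"x": 0,"y": 0,"z": 0,"rx": 0,"ry": 0,"rz": 0.9},
    {"gripper": 1,"x": 0,"y": 0,"z": 0,"rx": 0,"ry": 0,"rz": 0.92},
    {"gripper": 1,"x": 0,"y": 0,"z": 0,"rx": 0,"ry": 0,"rz": 0.92},
    {"gripper": 1,"x": 0,"y": 0,"z": 0,"rx": 0,"ry": 0,"rz": 0.92}
  ]
}}

```text
clock: 14.7
position: [0.4549, -0.0085, 0.0906]
tcp_rot: [179.6, -0.1, 72.5]
ft_force: [4.9, -0.0, 5.8]
gripper_width: 0.0111
gripper_force: 39.6
```

Run:
```python
from dial import *
import dial as d
d.c0=np.array([.454,-.009])
print(r.get_state()['tcp_rot'],r.get_state()['moment'])
f=grab('wrist','w5'); dial(f)
```

```text
[ 1.79633697e+02 -1.05154990e-01  7.25263936e+01] [-0.1033391  -0.58693449 -0.05785874]dial.py:12: RuntimeWarning: Mean of empty slice.
  print('red n',red.sum(),'ang',[round(ang(q),3) for q in [P[red].mean(0)]],'tip',P[red][np.argmax(D[red])].round(4))
  ret = um.true_divide(
Traceback (most recent call last):
  File "dial.py", line 12, in dial
    print('red n',red.sum(),'ang',[round(ang(q),3) for q in [P[red].mean(0)]],'tip',P[red][np.argmax(D[red])].round(4))
                                                                                           ~~~~~~~~~^^^^^^^^
ValueError: attempt to get argmax of an empty sequence
```

>>> {"op": "drive_tool", "data": {
  "plan": [
    {"gripper": 0.5,"x": 0,"y": 0,"z": 0,"rx": 0,"ry": 0,"rz": 0},
    {"gripper": 0.5,"x": 0,"y": 0,"z": 0,"rx": 0,"ry": 0,"rz": 0},
    {"gripper": 0.5,"x": 0,"y": 0,"z": 0,"rx": 0,"ry": 0,"rz": 0},
    {"gripper": 0.5,"x": 0,"y": 0,"z": -0.5,"rx": 0,"ry": 0,"rz": 0},
    {"gripper": 0.5,"x": 0,"y": 0,"z": -0.99,"rx": 0,"ry": 0,"rz": 0},
    {"gripper": 0.5,"x": 0,"y": 0,"z": -0.99,"rx": 0,"ry": 0,"rz": 0},
    {"gripper": 0.5,"x": 0,"y": 0,"z": -0.99,"rx": 0,"ry": 0,"rz": 0}
  ]
}}

```text
clock: 15.62
position: [0.451, -0.0083, 0.1877]
tcp_rot: [-179.9, 0.0, 72.3]
ft_force: [-0.5, -0.0, -0.1]
gripper_width: 0.0426
gripper_force: 0.0
```

Run:
```python
from dial import *
import dial as d
d.c0=np.array([.454,-.009])
print(r.get_state()['tcp_rot'],r.get_state()['position'])
f=grab('wrist','w6'); dial(f)
```

```text
[-1.79912521e+02  5.08051424e-03  7.23153380e+01] [ 0.45103393 -0.00825003  0.18765864]
red n 16 ang [np.float64(1.882)] tip [ 0.4393 -0.053 ]
blk 10 [0.4677 0.0335] ang -1.259 r 0.0446
blk 6 [0.4247 0.0228] ang -2.315 r 0.0432
blk 6 [ 0.4842 -0.0422] ang 0.833 r 0.0448
blk 6 [ 0.4085 -0.0191] ang 2.922 r 0.0466
blk 33 [ 0.4404 -0.0523] ang 1.874 r 0.0454
disc [453.8  -8.9] 52.95071029663086
knob 699 [454.2  -8.2] [49.3 10.9] 72.15538787841797
```

View pics/w6.png

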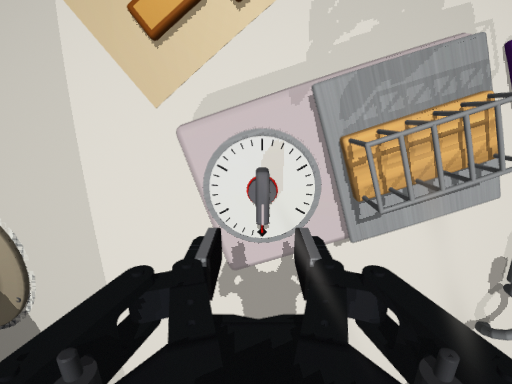

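The dial mark (262,232) lies under the red tip: mark 1.874 rad, pointer 1.882 rad. Next, hover over the paper and measure the rusks.

Run:
```python
from pl import *
s=plan([([.45,.22,.26],Rt(20))])
```

```text
x2 {'x': np.float64(0.72), 'y': np.float64(-0.23), 'z': np.float64(-0.24), 'rx': np.float64(-0.0), 'ry': np.float64(0.0), 'rz': np.float64(0.61)}
x2 {'x': np.float64(0.62), 'y': np.float64(-0.44), 'z': np.float64(-0.24), 'rx': np.float64(-0.0), 'ry': np.float64(0.0), 'rz': np.float64(0.61)}
x2 {'x': np.float64(0.46), 'y': np.float64(-0.61), 'z': np.float64(-0.25), 'rx': np.float64(-0.0), 'ry': np.float64(0.0), 'rz': np.float64(0.61)}
  -> [0.4501 0.2198 0.2602] [-1.799e+02  1.000e-01  1.990e+01]
```

>>> {"op": "drive_tool", "data": {
  "plan": [
    {"gripper": 0.3,"x": 0.72,"y": -0.23,"z": -0.24,"rx": 0,"ry": 0,"rz": 0.61},
    {"gripper": 0.3,"x": 0.72,"y": -0.23,"z": -0.24,"rx": 0,"ry": 0,"rz": 0.61},
    {"gripper": 0.3,"x": 0.72,"y": -0.23,"z": -0.24,"rx": 0,"ry": 0,"rz": 0.61}
  ]
}}

```text
clock: 16.05
position: [0.4512, 0.0683, 0.2112]
tcp_rot: [-179.9, 0.1, 55.0]
ft_force: [-0.3, -0.0, -0.1]
gripper_width: 0.06
gripper_force: 0.0
```

>>> {"op": "drive_tool", "data": {
  "plan": [
    {"gripper": 0.3,"x": 0.62,"y": -0.44,"z": -0.24,"rx": 0,"ry": 0,"rz": 0.61},
    {"gripper": 0.3,"x": 0.62,"y": -0.44,"z": -0.24,"rx": 0,"ry": 0,"rz": 0.61},
    {"gripper": 0.3,"x": 0.62,"y": -0.44,"z": -0.24,"rx": 0,"ry": 0,"rz": 0.61}
  ]
}}

```text
clock: 16.42
position: [0.4514, 0.1434, 0.2354]
tcp_rot: [-180.0, 0.1, 37.6]
ft_force: [0.1, -0.5, 0.2]
gripper_width: 0.0594
gripper_force: 0.0
```

>>> {"op": "drive_tool", "data": {
  "plan": [
    {"gripper": 0.3,"x": 0.46,"y": -0.61,"z": -0.25,"rx": 0,"ry": 0,"rz": 0.61},
    {"gripper": 0.3,"x": 0.46,"y": -0.61,"z": -0.25,"rx": 0,"ry": 0,"rz": 0.61},
    {"gripper": 0.3,"x": 0.46,"y": -0.61,"z": -0.25,"rx": 0,"ry": 0,"rz": 0.61},
    {"gripper": 0.3,"x": 0.46,"y": -0.61,"z": -0.25,"rx": 0,"ry": 0,"rz": 0.61},
    {"gripper": 0.3,"x": 0.46,"y": -0.61,"z": -0.25,"rx": 0,"ry": 0,"rz": 0.61}
  ]
}}

```text
clock: 17.05
position: [0.451, 0.2181, 0.2605]
tcp_rot: [180.0, 0.1, 19.9]
ft_force: [-0.7, -1.3, -0.7]
gripper_width: 0.06
gripper_force: 0.0
```

```bash
cat > rusk.py <<'E'
from meas import *
def rusks(f,zt=.015):
    im=f['image']; C=cloud(f); hsv=cv2.cvtColor(im,cv2.COLOR_RGB2HSV)
    m=(hsv[...,1]>105)&(hsv[...,0]<22)&(C[...,2]>.0085)&(C[...,2]<.022)
    for m,s,c in comps(f,m,150,90000):
        v,u=np.nonzero(m); P=C[m][:,:2]*1000; (cc,wh,a)=cv2.minAreaRect(P.astype(np.float32))
        if wh[0]<wh[1]: wh=wh[::-1]; a+=90
        print(c.round(0),s[4],'ray',rectw(f,m,zt),'cloud',np.array(cc).round(1),np.array(wh).round(1),round((a+90)%180-90,1))
E
python3 - <<'E'
from rusk import *
s=r.get_state(); print(s['position'],s['tcp_rot'],s['joint_pos'])
f=grab('wrist','w7'); rusks(f)
E
```

```text
[0.45103229 0.21805931 0.26052487] [1.7996735e+02 9.9047870e-02 1.9867439e+01] [ 1.78644368e+01  9.20577431e+00  9.40524520e+01 -3.70658103e-02
  7.68396225e+01  8.80054394e+01]
[283. 128.] 1613 ray (array([512.6, 204.6]), array([68.8, 40.6]), 20.3, array([513.2, 205.3])) cloud [512.6 204.1] [69.6 41.4] 20.4
[263. 192.] 1346 ray (array([420. , 198.9]), array([70.3, 41.4]), 19.8, array([420.4, 199. ])) cloud [418.8 198.4] [70.4 41.9] 19.8
[204. 194.] 1338 ray (array([387. , 278.7]), array([71.4, 41.5]), 24.5, array([387.7, 279. ])) cloud [385.7 279.1] [71.4 41.5] 24.7
```

View pics/w7.png

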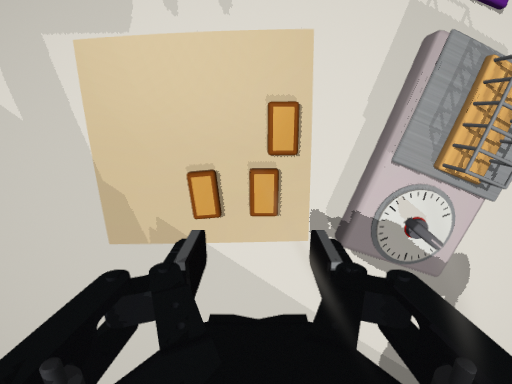

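The picture shows exactly three rusks on the paper, at (283,128), (263,192) and (204,194). The first has been knocked to a new spot. I pick that one with the tool leaning 45°.

```bash
cat > pick.py <<'E'
import sys
from pl import *
x,y,a=map(float,sys.argv[1:4]); z=float(sys.argv[4]) if len(sys.argv)>4 else .10
u=np.array([np.cos(np.radians(a)),np.sin(np.radians(a))])
t=np.array([x,y])/1000+.029*u
print(t); plan([([*t,z],Rt(a,-45))]+([([*t,.0256],Rt(a,-45))] if z>.03 else []))
E
python3 pick.py 512.6 204.4 20.3
```

```text
[0.53979878 0.21446113]
x3 {'x': np.float64(0.41), 'y': np.float64(0.17), 'z': np.float64(0.8), 'rx': np.float64(-0.0), 'ry': np.float64(-0.78), 'rz': np.float64(-0.01)}
x3 {'x': np.float64(0.69), 'y': np.float64(0.17), 'z': np.float64(0.59), 'rx': np.float64(-0.0), 'ry': np.float64(-0.79), 'rz': np.float64(-0.0)}
  -> [0.5399 0.2145 0.0998] [-180.    45.1   20.2]
x2 {'x': np.float64(0.52), 'y': np.float64(0.0), 'z': np.float64(0.53), 'rx': np.float64(-0.01), 'ry': np.float64(0.0), 'rz': np.float64(-0.0)}
  -> [0.5392 0.2142 0.0256] [179.8  45.1  20.2]
```

>>> {"op": "drive_tool", "data": {
  "plan": [
    {"gripper": 0.3,"x": 0.41,"y": 0.17,"z": 0.8,"rx": 0,"ry": -0.78,"rz": 0},
    {"gripper": 0.3,"x": 0.41,"y": 0.17,"z": 0.8,"rx": 0,"ry": -0.78,"rz": 0},
    {"gripper": 0.3,"x": 0.41,"y": 0.17,"z": 0.8,"rx": 0,"ry": -0.78,"rz": 0},
    {"gripper": 0.3,"x": 0.41,"y": 0.17,"z": 0.8,"rx": 0,"ry": -0.78,"rz": 0}
  ]
}}

```text
clock: 17.6
position: [0.4955, 0.2171, 0.1809]
tcp_rot: [-180.0, 22.4, 19.9]
ft_force: [-0.4, 0.5, 0.9]
gripper_width: 0.0597
gripper_force: 0.0
```

>>> {"op": "drive_tool", "data": {
  "plan": [
    {"gripper": 0.3,"x": 0.69,"y": 0.17,"z": 0.59,"rx": 0,"ry": -0.79,"rz": 0},
    {"gripper": 0.3,"x": 0.69,"y": 0.17,"z": 0.59,"rx": 0,"ry": -0.79,"rz": 0},
    {"gripper": 0.3,"x": 0.69,"y": 0.17,"z": 0.59,"rx": 0,"ry": -0.79,"rz": 0},
    {"gripper": 0.3,"x": 0.69,"y": 0.17,"z": 0.59,"rx": 0,"ry": -0.79,"rz": 0},
    {"gripper": 0.3,"x": 0.69,"y": 0.17,"z": 0.59,"rx": 0,"ry": -0.79,"rz": 0}
  ]
}}

```text
clock: 18.23
position: [0.5402, 0.2159, 0.1064]
tcp_rot: [180.0, 44.4, 19.9]
ft_force: [0.1, 0.4, 0.7]
gripper_width: 0.06
gripper_force: 0.0
```

```bash
python3 - <<'E'
from rusk import *
s=r.get_state(); print(s['position'],s['tcp_rot'],s['joint_pos'])
f=grab('wrist','w8'); rusks(f)
E
python3 pick.py 512.6 204.4 20.3 .0256
```

```text
[0.54019031 0.21593111 0.10637382] [179.9729426   44.44025324  19.87739022] [ 16.39541068  46.27881695  66.87386912  -2.64345564 111.21288331
  86.55529889]
[260. 142.] 3358 ray (array([518.1, 206.9]), array([73.9, 40.4]), 20.1, array([523.1, 208.8])) cloud [513.  204.9] [73.2 42.3] 20.3
[235. 199.] 1297 ray (array([427.4, 200.7]), array([74. , 40.4]), 19.7, array([430.7, 201.8])) cloud [420.2 198.9] [70.4 41.9] 20.6
[155. 201.] 1312 ray (array([394.9, 278.5]), array([77.6, 44. ]), 24.3, array([398.6, 279.9])) cloud [386.6 278.5] [73.  41.4] 25.2
[0.53979878 0.21446113]
x2 {'x': np.float64(0.56), 'y': np.float64(0.01), 'z': np.float64(0.58), 'rx': np.float64(-0.01), 'ry': np.float64(-0.02), 'rz': np.float64(-0.01)}
  -> [0.54   0.2147 0.0256] [180.   45.   20.3]
```

View pics/w8.png

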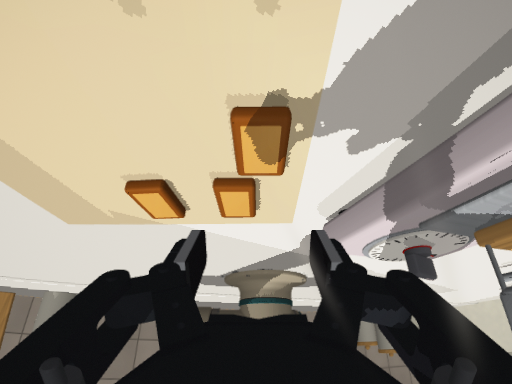

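The rusk at (260,142) lies centred between the fingers at columns 205 and 315. I descend, grip and lift.

>>> {"op": "drive_tool", "data": {
  "plan": [
    {"gripper": 0.3,"x": 0.3,"y": 0.01,"z": 0.3,"rx": 0,"ry": -0.02,"rz": 0},
    {"gripper": 0.3,"x": 0.56,"y": 0.01,"z": 0.57,"rx": 0,"ry": -0.02,"rz": 0},
    {"gripper": 0.3,"x": 0.56,"y": 0.01,"z": 0.57,"rx": 0,"ry": -0.02,"rz": 0},
    {"gripper": 0.3,"x": 0.56,"y": 0.01,"z": 0.57,"rx": 0,"ry": -0.02,"rz": 0},
    {"gripper": 0.3,"x": 0.56,"y": 0.01,"z": 0.57,"rx": 0,"ry": -0.02,"rz": 0}
  ]
}}

```text
clock: 18.9
position: [0.5409, 0.2148, 0.0232]
tcp_rot: [180.0, 45.3, 19.9]
ft_force: [-0.2, -0.3, 0.1]
gripper_width: 0.0594
gripper_force: 0.0
```

>>> {"op": "drive_tool", "data": {
  "plan": [
    {"gripper": 0.7,"x": 0,"y": 0,"z": 0,"rx": 0,"ry": 0,"rz": 0},
    {"gripper": 0.7,"x": 0,"y": 0,"z": 0,"rx": 0,"ry": 0,"rz": 0},
    {"gripper": 0.7,"x": 0,"y": 0,"z": 0,"rx": 0,"ry": 0,"rz": 0},
    {"gripper": 0.7,"x": 0,"y": 0,"z": 0,"rx": 0,"ry": 0,"rz": 0},
    {"gripper": 0.7,"x": 0,"y": 0,"z": 0,"rx": 0,"ry": 0,"rz": 0}
  ],
  "squeeze": 45
}}

```text
clock: 19.52
position: [0.5406, 0.2147, 0.0222]
tcp_rot: [-180.0, 45.5, 19.9]
ft_force: [2.5, 1.4, 6.0]
gripper_width: 0.0409
gripper_force: 46.0
```

Run:
```python
from pl import *
s=r.get_state(); print(s['position'],s['tcp_rot'],s['joint_pos'])
p,q=pose()
RX=.6047; sx=.05
plan([(p+[0,0,.12],Rt(20.3,-45)),([RX+sx-.0176,-.0096,.25],Rt(.6,45)),([RX+sx-.0176,-.0096,.175],Rt(.6,45))])
```

```text
[0.54059971 0.21466349 0.02215221] [-179.99996472   45.48206372   19.8672911 ] [ 16.30708351  51.38943809  69.40279658  -2.62267322 104.61982451
  86.8397819 ]
x2 {'x': np.float64(-0.86), 'y': np.float64(-0.0), 'z': np.float64(-0.84), 'rx': np.float64(-0.01), 'ry': np.float64(0.02), 'rz': np.float64(-0.01)}
  -> [0.5402 0.2145 0.1424] [-180.    44.9   20.3]
x3 {'x': np.float64(-0.17), 'y': np.float64(0.61), 'z': np.float64(-0.21), 'rx': np.float64(-0.0), 'ry': np.float64(0.78), 'rz': np.float64(0.19)}
x3 {'x': np.float64(-0.01), 'y': np.float64(0.62), 'z': np.float64(-0.25), 'rx': np.float64(-0.0), 'ry': np.float64(0.77), 'rz': np.float64(0.19)}
x3 {'x': np.float64(0.14), 'y': np.float64(0.61), 'z': np.float64(-0.23), 'rx': np.float64(-0.0), 'ry': np.float64(0.78), 'rz': np.float64(0.19)}
x3 {'x': np.float64(0.26), 'y': np.float64(0.59), 'z': np.float64(-0.15), 'rx': np.float64(-0.0), 'ry': np.float64(0.78), 'rz': np.float64(0.19)}
  -> [ 0.6366 -0.0093  0.2501] [-180.   -45.1    0.6]
x2 {'x': np.float64(-0.53), 'y': np.float64(0.0), 'z': np.float64(0.53), 'rx': np.float64(-0.0), 'ry': np.float64(-0.0), 'rz': np.float64(0.0)}
  -> [ 0.6368 -0.0093  0.1751] [-180.   -45.1    0.6]
```

>>> {"op": "drive_tool", "data": {
  "plan": [
    {"gripper": 0.7,"x": -0.4,"y": 0,"z": -0.4,"rx": 0,"ry": 0,"rz": 0},
    {"gripper": 0.7,"x": -0.8,"y": 0,"z": -0.8,"rx": 0,"ry": 0,"rz": 0},
    {"gripper": 0.7,"x": -0.99,"y": 0,"z": -0.99,"rx": 0,"ry": 0,"rz": 0},
    {"gripper": 0.7,"x": -0.99,"y": 0,"z": -0.99,"rx": 0,"ry": 0,"rz": 0}
  ]
}}

```text
clock: 20.02
position: [0.5421, 0.2152, 0.1625]
tcp_rot: [180.0, 45.2, 19.9]
ft_force: [0.1, 0.5, -1.9]
gripper_width: 0.0404
gripper_force: 45.5
```

>>> {"op": "drive_tool", "data": {
  "plan": [
    {"gripper": 0.7,"x": -0.47,"y": 0,"z": -0.51,"rx": 0,"ry": 0.78,"rz": 0.19},
    {"gripper": 0.7,"x": -0.47,"y": 0,"z": -0.51,"rx": 0,"ry": 0.78,"rz": 0.19},
    {"gripper": 0.7,"x": -0.47,"y": 0,"z": -0.51,"rx": 0,"ry": 0.78,"rz": 0.19},
    {"gripper": 0.7,"x": -0.47,"y": 0,"z": -0.51,"rx": 0,"ry": 0.78,"rz": 0.19},
    {"gripper": 0.7,"x": -0.47,"y": 0,"z": -0.51,"rx": 0,"ry": 0.78,"rz": 0.19}
  ]
}}

```text
clock: 20.65
position: [0.5445, 0.216, 0.2274]
tcp_rot: [176.7, 23.3, 14.1]
ft_force: [-0.8, -0.6, -0.3]
gripper_width: 0.0409
gripper_force: 45.6
```

Run:
```python
from pl import *
s=r.get_state(); print(s['position'],s['tcp_rot'],s['gripper_width'],s['gripper_force'])
plan([([.6047+.05-.0145,-.0096,.25],Rt(.6,45))])
```

```text
[0.54449813 0.21597763 0.22744419] [176.68868353  23.31826849  14.11168333] 0.040909596059336 45.55453598499298
x3 {'x': np.float64(0.09), 'y': np.float64(0.81), 'z': np.float64(-0.07), 'rx': np.float64(0.0), 'ry': np.float64(0.79), 'rz': np.float64(0.19)}
x3 {'x': np.float64(0.18), 'y': np.float64(0.8), 'z': np.float64(-0.02), 'rx': np.float64(0.0), 'ry': np.float64(0.78), 'rz': np.float64(0.19)}
x3 {'x': np.float64(0.25), 'y': np.float64(0.78), 'z': np.float64(0.06), 'rx': np.float64(0.01), 'ry': np.float64(0.79), 'rz': np.float64(0.18)}
  -> [ 0.6402 -0.0094  0.2505] [179.9 -45.1   0.7]
```

>>> {"op": "drive_tool", "data": {
  "plan": [
    {"gripper": 0.7,"x": 0.09,"y": 0.81,"z": -0.07,"rx": 0,"ry": 0.79,"rz": 0.19},
    {"gripper": 0.7,"x": 0.09,"y": 0.81,"z": -0.07,"rx": 0,"ry": 0.79,"rz": 0.19},
    {"gripper": 0.7,"x": 0.09,"y": 0.81,"z": -0.07,"rx": 0,"ry": 0.79,"rz": 0.19},
    {"gripper": 0.7,"x": 0.09,"y": 0.81,"z": -0.07,"rx": 0,"ry": 0.79,"rz": 0.19}
  ]
}}

```text
clock: 21.15
position: [0.5761, 0.1407, 0.2358]
tcp_rot: [175.9, 0.3, 10.1]
ft_force: [0.3, -1.0, 0.3]
gripper_width: 0.0404
gripper_force: 45.6
```

>>> {"op": "drive_tool", "data": {
  "plan": [
    {"gripper": 0.7,"x": 0.18,"y": 0.8,"z": -0.02,"rx": 0,"ry": 0.78,"rz": 0.19},
    {"gripper": 0.7,"x": 0.18,"y": 0.8,"z": -0.02,"rx": 0,"ry": 0.78,"rz": 0.19},
    {"gripper": 0.7,"x": 0.18,"y": 0.8,"z": -0.02,"rx": 0,"ry": 0.78,"rz": 0.19},
    {"gripper": 0.7,"x": 0.18,"y": 0.8,"z": -0.02,"rx": 0,"ry": 0.78,"rz": 0.19}
  ]
}}

```text
clock: 21.65
position: [0.6089, 0.0665, 0.2443]
tcp_rot: [176.7, -22.4, 6.1]
ft_force: [-0.4, 0.2, -0.5]
gripper_width: 0.0408
gripper_force: 45.8
```

>>> {"op": "drive_tool", "data": {
  "plan": [
    {"gripper": 0.7,"x": 0.25,"y": 0.78,"z": 0.06,"rx": 0.01,"ry": 0.79,"rz": 0.18},
    {"gripper": 0.7,"x": 0.25,"y": 0.78,"z": 0.06,"rx": 0.01,"ry": 0.79,"rz": 0.18},
    {"gripper": 0.7,"x": 0.25,"y": 0.78,"z": 0.06,"rx": 0.01,"ry": 0.79,"rz": 0.18},
    {"gripper": 0.7,"x": 0.25,"y": 0.78,"z": 0.06,"rx": 0.01,"ry": 0.79,"rz": 0.18},
    {"gripper": 0.7,"x": 0.25,"y": 0.78,"z": 0.06,"rx": 0.01,"ry": 0.79,"rz": 0.18}
  ]
}}

```text
clock: 22.28
position: [0.642, -0.0085, 0.2539]
tcp_rot: [-180.0, -45.4, 0.8]
ft_force: [0.5, -0.0, -0.5]
gripper_width: 0.0407
gripper_force: 45.8
```

```bash
cat > held.py <<'E'
from meas import *
def look(name=None):
    s=r.get_state(); print(np.round(s['position'],4),np.round(s['tcp_rot'],1),s['gripper_width'])
    f=grab('wrist',name); C=cloud(f); hsv=cv2.cvtColor(f['image'],cv2.COLOR_RGB2HSV)
    g=grab('scene',name and name+'s'); G=cloud(g); hg=cv2.cvtColor(g['image'],cv2.COLOR_RGB2HSV)
    for n,c,h in (('wrist',C,hsv),('scene',G,hg)):
        m=(h[...,1]>90)&(h[...,0]<24)&(c[...,2]>.13)&(c[...,0]>.5)&(c[...,0]<.75)&(abs(c[...,1])<.1)
        P=c[m]*1000
        if len(P)>20: print(n,'held n',len(P),'lo',np.percentile(P,2,axis=0).round(1),'hi',np.percentile(P,98,axis=0).round(1))
        if len(P)>60:
            q=P-P.mean(0); w,V=np.linalg.eigh(q.T@q); print('  face normal',V[:,0].round(3))
        a=(c[...,2]>.112)&(c[...,2]<.122)&(c[...,0]>.5)&(c[...,0]<.72)&(abs(c[...,1]+.01)<.035)
        P=c[a]*1000
        if len(P)>50: 
            print(n,'arch',len(P),'y',np.percentile(P[:,1],[1,99]).round(1)); hh,e=np.histogram(P[:,0],np.arange(520,690,2)); 
            mid=abs(P[:,1]+10)<15; x=np.sort(P[mid,0]); gaps=np.nonzero(np.diff(x)>5)[0]; print('  arch x',[(round(k.mean(),1),len(k)) for k in np.split(x,gaps+1)])
E
python3 -c "
from held import *
look('w9')"
```

```text
[ 0.642  -0.0085  0.2539] [-180.   -45.4    0.8] 0.0406863924911517
wrist held n 3641 lo [605.7 -26.6 199.6] hi [661.5  11.2 388.8]
  face normal [ 0.986 -0.003  0.164]
wrist arch 714 y [-37.3  20.7]
  arch x [(np.float64(641.8), 124), (np.float64(665.5), 87)]
scene held n 403 lo [656.  -24.1 193.3] hi [665.9  12.8 260.7]
  face normal [0.999 0.035 0.042]
scene arch 249 y [-35.9  21.7]
  arch x [(np.float64(541.9), 15), (np.float64(567.7), 17), (np.float64(593.2), 16), (np.float64(617.4), 17), (np.float64(642.1), 14), (np.float64(667.7), 16)]
```

```bash
python3 -c "
import cv2,numpy as np
a=cv2.imread('pics/w9.png');b=cv2.imread('pics/w9s.png')[110:270,190:350]
cv2.imwrite('pics/c9.png',cv2.resize(np.hstack([a,cv2.resize(b,(384,384))]),(800,343)))"
```

```text
(no output)
```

View pics/c9.png

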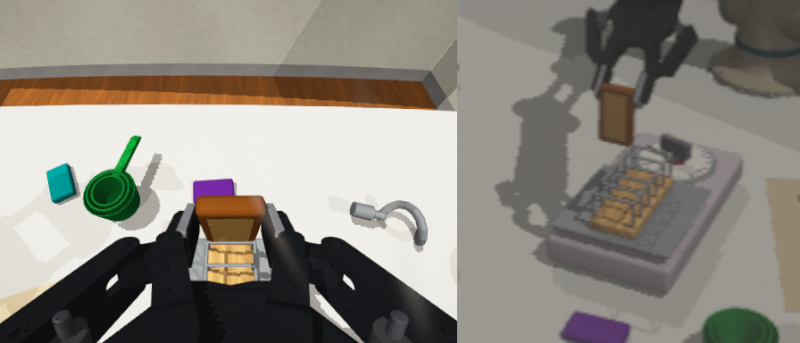

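The rusk hangs upright in the grip, at (230,220) on the left and (617,115) on the right, just behind the last slot of the rack. I lower it to just above the arches with a small correction.

Run:
```python
from pl import *
plan([([.6405,-.0095,.19],Rt(.6,45)),([.6405,-.0095,.148],Rt(.6,45))])
```

```text
x2 {'x': np.float64(-0.46), 'y': np.float64(0.01), 'z': np.float64(0.44), 'rx': np.float64(-0.01), 'ry': np.float64(-0.01), 'rz': np.float64(0.01)}
  -> [ 0.6407 -0.0096  0.1904] [-180.   -45.1    0.4]
x1 {'x': np.float64(-0.3), 'y': np.float64(-0.0), 'z': np.float64(0.3), 'rx': np.float64(0.0), 'ry': np.float64(-0.0), 'rz': np.float64(-0.0)}
  -> [ 0.6408 -0.0096  0.148 ] [-180.   -45.1    0.4]
```

>>> {"op": "drive_tool", "data": {
  "plan": [
    {"gripper": 0.7,"x": -0.23,"y": 0.01,"z": 0.22,"rx": 0,"ry": -0.01,"rz": 0.0},
    {"gripper": 0.7,"x": -0.46,"y": 0.01,"z": 0.44,"rx": 0,"ry": -0.01,"rz": 0},
    {"gripper": 0.7,"x": -0.46,"y": 0.01,"z": 0.44,"rx": 0,"ry": -0.01,"rz": 0},
    {"gripper": 0.7,"x": -0.46,"y": 0.01,"z": 0.44,"rx": 0,"ry": -0.01,"rz": 0},
    {"gripper": 0.7,"x": -0.46,"y": 0.01,"z": 0.44,"rx": 0,"ry": -0.01,"rz": 0}
  ]
}}

```text
clock: 23.0
position: [0.6401, -0.0101, 0.1905]
tcp_rot: [-180.0, -45.2, 0.7]
ft_force: [0.1, 0.1, -0.3]
gripper_width: 0.0405
gripper_force: 45.9
```

```bash
python3 -c "
from held import *
look('w10')
from pl import *
plan([([.6405,-.0095,.148],Rt(.6,45))])"
```

```text
[ 0.6401 -0.0101  0.1905] [-180.   -45.2    0.7] 0.040521614641686125
wrist held n 3608 lo [647.  -28.3 135.9] hi [659.5   9.8 197.8]
  face normal [0.994 0.007 0.11 ]
wrist arch 964 y [-37.4  20.2]
  arch x [(np.float64(617.9), 83), (np.float64(641.7), 196)]
scene held n 370 lo [652.4 -25.9 131.7] hi [663.9  12.4 197.9]
  face normal [0.998 0.04  0.038]
scene arch 150 y [-33.9  21.8]
  arch x [(np.float64(542.0), 11), (np.float64(567.7), 14), (np.float64(592.5), 8), (np.float64(617.4), 4), (np.float64(667.2), 17)]
x1 {'x': np.float64(-0.3), 'y': np.float64(-0.01), 'z': np.float64(0.31), 'rx': np.float64(-0.0), 'ry': np.float64(-0.01), 'rz': np.float64(0.0)}
  -> [ 0.6407 -0.0092  0.1475] [180.  -44.9   0.7]
```

>>> {"op": "drive_tool", "data": {
  "plan": [
    {"gripper": 0.7,"x": -0.1,"y": 0,"z": 0.1,"rx": 0,"ry": 0,"rz": 0},
    {"gripper": 0.7,"x": -0.2,"y": 0,"z": 0.2,"rx": 0,"ry": 0,"rz": 0},
    {"gripper": 0.7,"x": -0.3,"y": 0,"z": 0.3,"rx": 0,"ry": 0,"rz": 0},
    {"gripper": 0.7,"x": -0.3,"y": 0,"z": 0.3,"rx": 0,"ry": 0,"rz": 0},
    {"gripper": 0.7,"x": -0.3,"y": 0,"z": 0.3,"rx": 0,"ry": 0,"rz": 0}
  ]
}}

```text
clock: 23.72
position: [0.6397, -0.0103, 0.148]
tcp_rot: [180.0, -45.2, 0.7]
ft_force: [0.7, -1.1, -0.3]
gripper_width: 0.0405
gripper_force: 45.9
```

```bash
python3 -c "
from held import *
look('w11')"
```

```text
[ 0.6397 -0.0103  0.148 ] [180.  -45.2   0.7] 0.04051113262069188
wrist held n 2710 lo [621.8 -28.5 131.4] hi [659.4  10.1 155.3]
  face normal [0.952 0.053 0.301]
wrist arch 1461 y [-36.4  16.2]
  arch x [(np.float64(616.8), 376), (np.float64(643.5), 525)]
scene held n 152 lo [649.7 -26.4 130.6] hi [663.4  11.8 155.3]
  face normal [0.966 0.116 0.233]
scene arch 176 y [-36.  22.]
  arch x [(np.float64(543.9), 1), (np.float64(568.5), 4), (np.float64(592.0), 4), (np.float64(662.9), 44)]
```

>>> {"op": "drive_tool", "data": {
  "plan": [
    {"gripper": 0.7,"x": -0.02,"y": 0,"z": 0.02,"rx": 0,"ry": 0,"rz": 0},
    {"gripper": 0.7,"x": -0.02,"y": 0,"z": 0.02,"rx": 0,"ry": 0,"rz": 0},
    {"gripper": 0.3,"x": -0.02,"y": 0,"z": 0.02,"rx": 0,"ry": 0,"rz": 0},
    {"gripper": 0.3,"x": -0.02,"y": 0,"z": 0.02,"rx": 0,"ry": 0,"rz": 0},
    {"gripper": 0.3,"x": -0.02,"y": 0,"z": 0.02,"rx": 0,"ry": 0,"rz": 0},
    {"gripper": 0.3,"x": -0.02,"y": 0,"z": 0.02,"rx": 0,"ry": 0,"rz": 0}
  ]
}}

```text
clock: 24.58
position: [0.6391, -0.0103, 0.1442]
tcp_rot: [-180.0, -45.1, 0.7]
ft_force: [0.4, 0.5, -0.2]
gripper_width: 0.0598
gripper_force: 0.0
```

>>> {"op": "drive_tool", "data": {
  "plan": [
    {"gripper": 0.3,"x": 0.2,"y": 0,"z": -0.2,"rx": 0,"ry": 0,"rz": 0},
    {"gripper": 0.3,"x": 0.5,"y": 0,"z": -0.5,"rx": 0,"ry": 0,"rz": 0},
    {"gripper": 0.3,"x": 0.8,"y": 0,"z": -0.8,"rx": 0,"ry": 0,"rz": 0},
    {"gripper": 0.3,"x": 0.8,"y": 0,"z": -0.8,"rx": 0,"ry": 0,"rz": 0}
  ]
}}

```text
clock: 25.08
position: [0.6439, 0.0024, 0.2259]
tcp_rot: [-178.0, -45.8, 0.9]
ft_force: [-0.2, 0.6, 0.1]
gripper_width: 0.0598
gripper_force: 0.0
```

```bash
python3 -c "
from held import *
look('w12')
import os
x,y,a=418.9,198.5,19.9
from pl import *
u=np.array([np.cos(np.radians(a)),np.sin(np.radians(a))]); t=np.array([x,y])/1000+.029*u
plan([([*t,.20],Rt(a,-45)),([*t,.08],Rt(a,-45))])"
```

```text
[0.6439 0.0024 0.2259] [-178.   -45.8    0.9] 0.05979632289454474
wrist held n 1185 lo [606.8 -29.4 132.6] hi [660.    9.5 360.6]
  face normal [0.975 0.019 0.223]
wrist arch 825 y [-37.4  20.6]
  arch x [(np.float64(643.3), 231)]
scene held n 132 lo [649.8 -26.5 130.3] hi [662.5  11.7 151.6]
  face normal [0.976 0.046 0.213]
scene arch 231 y [-36.6  21.7]
  arch x [(np.float64(542.4), 15), (np.float64(567.6), 14), (np.float64(592.6), 14), (np.float64(617.8), 5), (np.float64(662.4), 46)]
x3 {'x': np.float64(-0.39), 'y': np.float64(-0.54), 'z': np.float64(-0.29), 'rx': np.float64(-0.01), 'ry': np.float64(-0.79), 'rz': np.float64(-0.17)}
x3 {'x': np.float64(-0.43), 'y': np.float64(-0.57), 'z': np.float64(-0.12), 'rx': np.float64(-0.01), 'ry': np.float64(-0.79), 'rz': np.float64(-0.17)}
x3 {'x': np.float64(-0.39), 'y': np.float64(-0.6), 'z': np.float64(0.04), 'rx': np.float64(-0.01), 'ry': np.float64(-0.79), 'rz': np.float64(-0.17)}
x3 {'x': np.float64(-0.3), 'y': np.float64(-0.64), 'z': np.float64(0.17), 'rx': np.float64(-0.01), 'ry': np.float64(-0.79), 'rz': np.float64(-0.17)}
  -> [0.4458 0.2086 0.1996] [179.9  44.9  19.8]
x2 {'x': np.float64(0.85), 'y': np.float64(0.0), 'z': np.float64(0.85), 'rx': np.float64(0.0), 'ry': np.float64(-0.0), 'rz': np.float64(-0.0)}
  -> [0.446  0.2084 0.0794] [179.9  44.9  19.8]
```

```bash
python3 -c "
from pl import *
s=r.get_state(); print(s['joint_pos'],s['qd'],s['position'],s['tcp_rot'])"
```

```text
[-11.9605357    7.82121691 117.72987312  50.63785061  14.44353264
  30.98492388] [ -0.1280638    1.92494335   2.94227176  10.17237957  -0.40097449
 -10.08064614] [0.64588665 0.00163237 0.22973505] [-178.36233982  -46.20832911    1.260077  ]
```

```bash
python3 -c "
from pl import *
x,y,a=418.9,198.5,19.9
u=np.array([np.cos(np.radians(a)),np.sin(np.radians(a))]); t=np.array([x,y])/1000+.030*u
plan([([*t,.20],Rt(a,-55)),([*t,.10],Rt(a,-55))],start=(np.array([.640,-.0098,.257]),Rt(.6,45)))"
```

```text
x3 {'x': np.float64(-0.44), 'y': np.float64(-0.55), 'z': np.float64(-0.24), 'rx': np.float64(-0.02), 'ry': np.float64(-0.86), 'rz': np.float64(-0.19)}
x3 {'x': np.float64(-0.44), 'y': np.float64(-0.59), 'z': np.float64(-0.05), 'rx': np.float64(-0.02), 'ry': np.float64(-0.86), 'rz': np.float64(-0.19)}
x3 {'x': np.float64(-0.37), 'y': np.float64(-0.63), 'z': np.float64(0.12), 'rx': np.float64(-0.01), 'ry': np.float64(-0.87), 'rz': np.float64(-0.19)}
x3 {'x': np.float64(-0.22), 'y': np.float64(-0.67), 'z': np.float64(0.26), 'rx': np.float64(-0.02), 'ry': np.float64(-0.86), 'rz': np.float64(-0.2)}
  -> [0.4469 0.2089 0.1996] [-179.8   54.9   20.1]
x2 {'x': np.float64(0.82), 'y': np.float64(0.0), 'z': np.float64(0.57), 'rx': np.float64(-0.0), 'ry': np.float64(-0.0), 'rz': np.float64(0.0)}
  -> [0.4473 0.2092 0.0997] [-179.8   54.9   20.1]
```

>>> {"op": "drive_tool", "data": {
  "plan": [
    {"gripper": 0.3,"x": -0.44,"y": -0.55,"z": -0.24,"rx": -0.02,"ry": -0.86,"rz": -0.19},
    {"gripper": 0.3,"x": -0.44,"y": -0.55,"z": -0.24,"rx": -0.02,"ry": -0.86,"rz": -0.19},
    {"gripper": 0.3,"x": -0.44,"y": -0.55,"z": -0.24,"rx": -0.02,"ry": -0.86,"rz": -0.19},
    {"gripper": 0.3,"x": -0.44,"y": -0.55,"z": -0.24,"rx": -0.02,"ry": -0.86,"rz": -0.19},
    {"gripper": 0.3,"x": -0.44,"y": -0.55,"z": -0.24,"rx": -0.02,"ry": -0.86,"rz": -0.19}
  ]
}}

```text
clock: 25.8
position: [0.5952, 0.057, 0.2119]
tcp_rot: [177.9, -21.2, 7.5]
ft_force: [0.2, -0.2, -1.0]
gripper_width: 0.0595
gripper_force: 0.0
```

>>> {"op": "drive_tool", "data": {
  "plan": [
    {"gripper": 0.3,"x": -0.44,"y": -0.59,"z": -0.05,"rx": -0.02,"ry": -0.86,"rz": -0.19},
    {"gripper": 0.3,"x": -0.44,"y": -0.59,"z": -0.05,"rx": -0.02,"ry": -0.86,"rz": -0.19},
    {"gripper": 0.3,"x": -0.44,"y": -0.59,"z": -0.05,"rx": -0.02,"ry": -0.86,"rz": -0.19},
    {"gripper": 0.3,"x": -0.44,"y": -0.59,"z": -0.05,"rx": -0.02,"ry": -0.86,"rz": -0.19}
  ]
}}

```text
clock: 26.3
position: [0.5448, 0.1096, 0.197]
tcp_rot: [176.7, 3.8, 11.7]
ft_force: [-0.2, -0.1, -0.2]
gripper_width: 0.0601
gripper_force: 0.0
```

>>> {"op": "drive_tool", "data": {
  "plan": [
    {"gripper": 0.3,"x": -0.37,"y": -0.63,"z": 0.12,"rx": -0.01,"ry": -0.87,"rz": -0.19},
    {"gripper": 0.3,"x": -0.37,"y": -0.63,"z": 0.12,"rx": -0.01,"ry": -0.87,"rz": -0.19},
    {"gripper": 0.3,"x": -0.37,"y": -0.63,"z": 0.12,"rx": -0.01,"ry": -0.87,"rz": -0.19},
    {"gripper": 0.3,"x": -0.37,"y": -0.63,"z": 0.12,"rx": -0.01,"ry": -0.87,"rz": -0.19}
  ]
}}

```text
clock: 26.8
position: [0.4948, 0.1621, 0.1839]
tcp_rot: [177.6, 29.0, 15.9]
ft_force: [-0.7, -0.5, 0.3]
gripper_width: 0.0599
gripper_force: 0.0
```

>>> {"op": "drive_tool", "data": {
  "plan": [
    {"gripper": 0.3,"x": -0.22,"y": -0.67,"z": 0.26,"rx": -0.02,"ry": -0.86,"rz": -0.2},
    {"gripper": 0.3,"x": -0.22,"y": -0.67,"z": 0.26,"rx": -0.02,"ry": -0.86,"rz": -0.2},
    {"gripper": 0.3,"x": -0.22,"y": -0.67,"z": 0.26,"rx": -0.02,"ry": -0.86,"rz": -0.2},
    {"gripper": 0.3,"x": -0.22,"y": -0.67,"z": 0.26,"rx": -0.02,"ry": -0.86,"rz": -0.2},
    {"gripper": 0.3,"x": -0.22,"y": -0.67,"z": 0.26,"rx": -0.02,"ry": -0.86,"rz": -0.2}
  ]
}}

```text
clock: 27.42
position: [0.4451, 0.2157, 0.1718]
tcp_rot: [-178.2, 53.4, 23.1]
ft_force: [0.3, 0.0, -0.0]
gripper_width: 0.0595
gripper_force: 0.0
```

```bash
sed -i 's/\.029\*u/.030*u/; s/-45/-55/g; s/\.0256/.0255/g' pick.py
python3 - <<'E'
from rusk import *
s=r.get_state(); print(s['position'],s['tcp_rot'],s['joint_pos'])
f=grab('wrist','w13'); rusks(f)
E
python3 pick.py 418.9 198.5 19.9 .10
```

```text
[0.44508162 0.21571036 0.17184314] [-178.15966918   53.44571639   23.13056891] [ 18.88708418  40.93403035  74.72568867  -1.77359737 117.78065826
  86.64633245]
[165.  61.] 3396 ray (array([390.6, 278.6]), array([73.2, 42.2]), 24.7, array([394.9, 280.5])) cloud [386.4 278.9] [72.3 42.4] 25.0
[271.  61.] 3510 ray (array([422.1, 199.8]), array([73.7, 40.9]), 20.0, array([426.8, 201.6])) cloud [418.8 198.3] [72.6 42.2] 19.9
[0.44710864 0.20871139]
x2 {'x': np.float64(0.57), 'y': np.float64(0.09), 'z': np.float64(0.44), 'rx': np.float64(0.03), 'ry': np.float64(-0.05), 'rz': np.float64(0.07)}
  -> [0.4467 0.2081 0.1   ] [179.9  54.9  19.7]
x2 {'x': np.float64(0.61), 'y': np.float64(-0.0), 'z': np.float64(0.42), 'rx': np.float64(-0.0), 'ry': np.float64(-0.0), 'rz': np.float64(-0.0)}
  -> [0.4474 0.2083 0.0259] [179.9  54.9  19.7]
```

>>> {"op": "drive_tool", "data": {
  "plan": [
    {"gripper": 0.3,"x": 0.57,"y": 0.09,"z": 0.44,"rx": 0.03,"ry": -0.05,"rz": 0.07},
    {"gripper": 0.3,"x": 0.57,"y": 0.09,"z": 0.44,"rx": 0.03,"ry": -0.05,"rz": 0.07},
    {"gripper": 0.3,"x": 0.57,"y": 0.09,"z": 0.44,"rx": 0.03,"ry": -0.05,"rz": 0.07},
    {"gripper": 0.3,"x": 0.57,"y": 0.09,"z": 0.44,"rx": 0.03,"ry": -0.05,"rz": 0.07}
  ]
}}

```text
clock: 27.98
position: [0.4473, 0.2088, 0.1007]
tcp_rot: [179.9, 54.9, 19.8]
ft_force: [-0.0, 0.3, 0.3]
gripper_width: 0.0596
gripper_force: 0.0
```

```bash
python3 pick.py 418.9 198.5 19.9 .0255; python3 -c "
from pl import *
print(pose()[0])"
```

```text
[0.44710864 0.20871139]
x2 {'x': np.float64(0.61), 'y': np.float64(-0.0), 'z': np.float64(0.43), 'rx': np.float64(-0.0), 'ry': np.float64(-0.0), 'rz': np.float64(-0.0)}
  -> [0.4472 0.2087 0.0261] [179.9  54.9  19.8]
[0.44729663 0.2088326  0.10072081]
```

>>> {"op": "drive_tool", "data": {
  "plan": [
    {"gripper": 0.3,"x": 0.3,"y": 0,"z": 0.22,"rx": 0,"ry": 0,"rz": 0},
    {"gripper": 0.3,"x": 0.61,"y": 0,"z": 0.43,"rx": 0,"ry": 0,"rz": 0},
    {"gripper": 0.3,"x": 0.61,"y": 0,"z": 0.43,"rx": 0,"ry": 0,"rz": 0},
    {"gripper": 0.3,"x": 0.61,"y": 0,"z": 0.43,"rx": 0,"ry": 0,"rz": 0}
  ]
}}

```text
clock: 28.48
position: [0.4472, 0.2086, 0.026]
tcp_rot: [179.9, 55.0, 19.8]
ft_force: [0.6, 0.1, 0.6]
gripper_width: 0.0596
gripper_force: 0.0
```

>>> {"op": "drive_tool", "data": {
  "plan": [
    {"gripper": 0.7,"x": 0,"y": 0,"z": 0,"rx": 0,"ry": 0,"rz": 0},
    {"gripper": 0.7,"x": 0,"y": 0,"z": 0,"rx": 0,"ry": 0,"rz": 0},
    {"gripper": 0.7,"x": 0,"y": 0,"z": 0,"rx": 0,"ry": 0,"rz": 0},
    {"gripper": 0.7,"x": 0,"y": 0,"z": 0,"rx": 0,"ry": 0,"rz": 0},
    {"gripper": 0.7,"x": 0,"y": 0,"z": 0,"rx": 0,"ry": 0,"rz": 0}
  ],
  "squeeze": 45
}}

```text
clock: 29.1
position: [0.4473, 0.2086, 0.026]
tcp_rot: [179.9, 55.0, 19.8]
ft_force: [3.5, 1.5, 7.1]
gripper_width: 0.0401
gripper_force: 45.1
```

Run:
```python
from pl import *
p,q=pose(); print(p,q.as_euler('xyz',degrees=True)); N=p[2]-.008
plan([(p+[0,0,.19],Rt(18,-40)),([.6048-N,-.0095,.235],Rt(.6,35))])
print(N)
```

```text
[0.44730453 0.20858704 0.02599153] [179.90490156  54.97888094  19.75515097]
x2 {'x': np.float64(-0.78), 'y': np.float64(0.0), 'z': np.float64(-0.55), 'rx': np.float64(0.02), 'ry': np.float64(0.26), 'rz': np.float64(0.02)}
x2 {'x': np.float64(-0.7), 'y': np.float64(0.0), 'z': np.float64(-0.64), 'rx': np.float64(0.03), 'ry': np.float64(0.26), 'rz': np.float64(0.02)}
  -> [0.4474 0.209  0.2163] [-179.9   40.1   18.1]
x3 {'x': np.float64(0.12), 'y': np.float64(0.84), 'z': np.float64(-0.19), 'rx': np.float64(0.01), 'ry': np.float64(0.87), 'rz': np.float64(0.22)}
x3 {'x': np.float64(0.28), 'y': np.float64(0.81), 'z': np.float64(-0.1), 'rx': np.float64(0.01), 'ry': np.float64(0.86), 'rz': np.float64(0.22)}
x3 {'x': np.float64(0.39), 'y': np.float64(0.77), 'z': np.float64(0.04), 'rx': np.float64(0.01), 'ry': np.float64(0.87), 'rz': np.float64(0.21)}
  -> [ 0.587  -0.0091  0.2352] [180.  -35.    0.7]
0.017991530215305675
```

>>> {"op": "drive_tool", "data": {
  "plan": [
    {"gripper": 0.7,"x": -0.4,"y": 0,"z": -0.28,"rx": 0,"ry": 0,"rz": 0},
    {"gripper": 0.7,"x": -0.78,"y": 0,"z": -0.55,"rx": 0.02,"ry": 0.26,"rz": 0.02},
    {"gripper": 0.7,"x": -0.78,"y": 0,"z": -0.55,"rx": 0.02,"ry": 0.26,"rz": 0.02},
    {"gripper": 0.7,"x": -0.78,"y": 0,"z": -0.55,"rx": 0.02,"ry": 0.26,"rz": 0.02}
  ]
}}

```text
clock: 29.6
position: [0.4469, 0.2085, 0.1201]
tcp_rot: [179.8, 47.5, 18.9]
ft_force: [0.3, 0.3, -0.9]
gripper_width: 0.04
gripper_force: 45.3
```

>>> {"op": "drive_tool", "data": {
  "plan": [
    {"gripper": 0.7,"x": -0.7,"y": 0,"z": -0.64,"rx": 0.03,"ry": 0.26,"rz": 0.02},
    {"gripper": 0.7,"x": -0.7,"y": 0,"z": -0.64,"rx": 0.03,"ry": 0.26,"rz": 0.02},
    {"gripper": 0.7,"x": -0.7,"y": 0,"z": -0.64,"rx": 0.03,"ry": 0.26,"rz": 0.02},
    {"gripper": 0.7,"x": -0.7,"y": 0,"z": -0.64,"rx": 0.03,"ry": 0.26,"rz": 0.02}
  ]
}}

```text
clock: 30.1
position: [0.4466, 0.2087, 0.2126]
tcp_rot: [-179.9, 40.3, 18.1]
ft_force: [-0.3, -0.2, -0.5]
gripper_width: 0.0403
gripper_force: 45.4
```

>>> {"op": "drive_tool", "data": {
  "plan": [
    {"gripper": 0.7,"x": 0.12,"y": 0.84,"z": -0.19,"rx": 0.01,"ry": 0.87,"rz": 0.22},
    {"gripper": 0.7,"x": 0.12,"y": 0.84,"z": -0.19,"rx": 0.01,"ry": 0.87,"rz": 0.22},
    {"gripper": 0.7,"x": 0.12,"y": 0.84,"z": -0.19,"rx": 0.01,"ry": 0.87,"rz": 0.22},
    {"gripper": 0.7,"x": 0.12,"y": 0.84,"z": -0.19,"rx": 0.01,"ry": 0.87,"rz": 0.22}
  ]
}}

```text
clock: 30.6
position: [0.4917, 0.135, 0.2202]
tcp_rot: [177.4, 15.3, 11.6]
ft_force: [-0.3, -0.2, -0.8]
gripper_width: 0.0402
gripper_force: 45.5
```

>>> {"op": "drive_tool", "data": {
  "plan": [
    {"gripper": 0.7,"x": 0.28,"y": 0.81,"z": -0.1,"rx": 0.01,"ry": 0.86,"rz": 0.22},
    {"gripper": 0.7,"x": 0.28,"y": 0.81,"z": -0.1,"rx": 0.01,"ry": 0.86,"rz": 0.22},
    {"gripper": 0.7,"x": 0.28,"y": 0.81,"z": -0.1,"rx": 0.01,"ry": 0.86,"rz": 0.22},
    {"gripper": 0.7,"x": 0.28,"y": 0.81,"z": -0.1,"rx": 0.01,"ry": 0.86,"rz": 0.22}
  ]
}}

```text
clock: 31.1
position: [0.5381, 0.0629, 0.2253]
tcp_rot: [177.4, -9.5, 6.5]
ft_force: [0.2, 0.3, -1.0]
gripper_width: 0.0399
gripper_force: 45.5
```

>>> {"op": "drive_tool", "data": {
  "plan": [
    {"gripper": 0.7,"x": 0.39,"y": 0.77,"z": 0.04,"rx": 0.01,"ry": 0.87,"rz": 0.21},
    {"gripper": 0.7,"x": 0.39,"y": 0.77,"z": 0.04,"rx": 0.01,"ry": 0.87,"rz": 0.21},
    {"gripper": 0.7,"x": 0.39,"y": 0.77,"z": 0.04,"rx": 0.01,"ry": 0.87,"rz": 0.21},
    {"gripper": 0.7,"x": 0.39,"y": 0.77,"z": 0.04,"rx": 0.01,"ry": 0.87,"rz": 0.21},
    {"gripper": 0.7,"x": 0.39,"y": 0.77,"z": 0.04,"rx": 0.01,"ry": 0.87,"rz": 0.21}
  ]
}}

```text
clock: 31.72
position: [0.588, -0.0089, 0.2331]
tcp_rot: [179.9, -34.8, 0.8]
ft_force: [0.1, -0.1, -0.4]
gripper_width: 0.04
gripper_force: 45.6
```

```bash
python3 -c "
from held import *
look('w14'); print(r.get_state()['joint_pos'])
from pl import *
plan([([.6048-.018,-.0095,.19],Rt(.6,35))])"
```

```text
[ 0.588  -0.0089  0.2331] [179.9 -34.8   0.8] 0.039965007227596334
wrist held n 3791 lo [577.  -27.6 135.6] hi [657.6  10.6 372.3]
  face normal [0.883 0.275 0.38 ]
wrist arch 1363 y [-38.2  20.2]
  arch x [(np.float64(567.4), 165), (np.float64(591.9), 133), (np.float64(646.9), 74)]
scene held n 506 lo [605.8 -26.1 131.8] hi [662.1  12.1 237.8]
  face normal [0.864 0.099 0.494]
scene arch 226 y [-36.3  22. ]
  arch x [(np.float64(542.5), 14), (np.float64(566.4), 15), (np.float64(592.4), 13), (np.float64(617.2), 5), (np.float64(662.8), 46)]
[-11.82750849   3.84754317 114.07853945  15.00513092  28.63486987
  66.34469354]
x1 {'x': np.float64(-0.26), 'y': np.float64(0.01), 'z': np.float64(0.35), 'rx': np.float64(-0.0), 'ry': np.float64(0.0), 'rz': np.float64(0.01)}
  -> [ 0.5868 -0.0099  0.1901] [-179.9  -34.9    0.5]
```

>>> {"op": "drive_tool", "data": {
  "plan": [
    {"gripper": 0.7,"x": -0.13,"y": 0,"z": 0.18,"rx": 0,"ry": 0,"rz": 0},
    {"gripper": 0.7,"x": -0.26,"y": 0.01,"z": 0.35,"rx": 0,"ry": 0,"rz": 0},
    {"gripper": 0.7,"x": -0.26,"y": 0.01,"z": 0.35,"rx": 0,"ry": 0,"rz": 0},
    {"gripper": 0.7,"x": -0.26,"y": 0.01,"z": 0.35,"rx": 0,"ry": 0,"rz": 0},
    {"gripper": 0.7,"x": -0.26,"y": 0.01,"z": 0.35,"rx": 0,"ry": 0,"rz": 0}
  ]
}}

```text
clock: 32.45
position: [0.5864, -0.0104, 0.1911]
tcp_rot: [179.9, -35.1, 0.8]
ft_force: [-0.0, 0.2, -0.6]
gripper_width: 0.0401
gripper_force: 45.6
```

```bash
sed -i "s/def look(name=None)/def look(name=None,x0=.5,x1=.75,z0=.13)/; s/c\[...,2\]>.13)&(c\[...,0\]>.5)&(c\[...,0\]<.75)/c[...,2]>z0)\&(c[...,2]<.27)\&(c[...,0]>x0)\&(c[...,0]<x1)/" held.py
python3 -c "
from held import *
look('w15',.58,.635)
from pl import *
plan([([.6048-.018,-.0095,.1475],Rt(.6,35))])"
```

```text
[ 0.5864 -0.0104  0.1911] [179.9 -35.1   0.8] 0.04005025461587045
wrist held n 2807 lo [597.3 -28.6 137.1] hi [610.9   9.6 196. ]
  face normal [ 0.988  0.01  -0.157]
wrist arch 2085 y [-38.2  20.1]
  arch x [(np.float64(567.3), 239), (np.float64(591.6), 187), (np.float64(644.1), 271)]
scene held n 332 lo [603.  -26.4 131.8] hi [613.5  11.2 196. ]
  face normal [0.999 0.015 0.036]
scene arch 171 y [-35.8  21.5]
  arch x [(np.float64(542.1), 9), (np.float64(566.8), 4), (np.float64(617.2), 5), (np.float64(662.7), 45)]
x1 {'x': np.float64(-0.24), 'y': np.float64(-0.01), 'z': np.float64(0.36), 'rx': np.float64(0.0), 'ry': np.float64(-0.0), 'rz': np.float64(0.0)}
  -> [ 0.5869 -0.0094  0.1475] [179.9 -35.    0.7]
```

>>> {"op": "drive_tool", "data": {
  "plan": [
    {"gripper": 0.7,"x": -0.08,"y": 0,"z": 0.12,"rx": 0,"ry": 0,"rz": 0},
    {"gripper": 0.7,"x": -0.16,"y": 0,"z": 0.24,"rx": 0,"ry": 0,"rz": 0},
    {"gripper": 0.7,"x": -0.24,"y": 0,"z": 0.35,"rx": 0,"ry": 0,"rz": 0},
    {"gripper": 0.7,"x": -0.24,"y": 0,"z": 0.35,"rx": 0,"ry": 0,"rz": 0},
    {"gripper": 0.7,"x": -0.24,"y": 0,"z": 0.35,"rx": 0,"ry": 0,"rz": 0}
  ]
}}

```text
clock: 33.17
position: [0.5861, -0.0105, 0.148]
tcp_rot: [179.9, -35.0, 0.7]
ft_force: [1.1, 0.7, 0.0]
gripper_width: 0.04
gripper_force: 45.6
```

```bash
python3 -c "
from held import *
look('w16',.58,.635)"
```

```text
[ 0.5861 -0.0105  0.148 ] [179.9 -35.    0.7] 0.04002941049551769
wrist held n 2344 lo [597.1 -28.9 132.4] hi [610.9  10.  152.9]
  face normal [ 0.782 -0.001 -0.624]
wrist arch 2855 y [-37.3  20.2]
  arch x [(np.float64(567.1), 341), (np.float64(593.2), 421), (np.float64(644.4), 456)]
scene held n 131 lo [602.6 -26.1 130.6] hi [613.1  10.8 154.2]
  face normal [0.982 0.042 0.185]
scene arch 176 y [-34.6  21.9]
  arch x [(np.float64(538.6), 3), (np.float64(612.7), 13), (np.float64(662.9), 48)]
```

>>> {"op": "drive_tool", "data": {
  "plan": [
    {"gripper": 0.7,"x": -0.01,"y": 0,"z": 0.02,"rx": 0,"ry": 0,"rz": 0},
    {"gripper": 0.7,"x": -0.01,"y": 0,"z": 0.02,"rx": 0,"ry": 0,"rz": 0},
    {"gripper": 0.3,"x": -0.01,"y": 0,"z": 0.02,"rx": 0,"ry": 0,"rz": 0},
    {"gripper": 0.3,"x": -0.01,"y": 0,"z": 0.02,"rx": 0,"ry": 0,"rz": 0},
    {"gripper": 0.3,"x": -0.01,"y": 0,"z": 0.02,"rx": 0,"ry": 0,"rz": 0},
    {"gripper": 0.3,"x": -0.01,"y": 0,"z": 0.02,"rx": 0,"ry": 0,"rz": 0}
  ]
}}

```text
clock: 34.02
position: [0.586, -0.0103, 0.145]
tcp_rot: [180.0, -34.9, 0.7]
ft_force: [-0.1, -0.3, -0.5]
gripper_width: 0.0599
gripper_force: 0.0
```

>>> {"op": "drive_tool", "data": {
  "plan": [
    {"gripper": 0.3,"x": 0.12,"y": 0,"z": -0.16,"rx": 0,"ry": 0,"rz": 0},
    {"gripper": 0.3,"x": 0.25,"y": 0,"z": -0.35,"rx": 0,"ry": 0,"rz": 0},
    {"gripper": 0.3,"x": 0.4,"y": 0,"z": -0.57,"rx": 0,"ry": 0,"rz": 0},
    {"gripper": 0.3,"x": 0.4,"y": 0,"z": -0.57,"rx": 0,"ry": 0,"rz": 0}
  ]
}}

```text
clock: 34.52
position: [0.5877, -0.0107, 0.2174]
tcp_rot: [179.8, -35.2, 0.8]
ft_force: [0.4, -0.2, 0.6]
gripper_width: 0.06
gripper_force: 0.0
```

```bash
python3 -c "
from held import *
look('w17',.58,.635)
x,y,a=386.2,278.8,24.8
from pl import *
u=np.array([np.cos(np.radians(a)),np.sin(np.radians(a))]); t=np.array([x,y])/1000+.030*u
plan([([*t,.15],Rt(a,-55))])"
```

```text
[ 0.5877 -0.0107  0.2174] [179.8 -35.2   0.8] 0.06001296220408061
wrist held n 1026 lo [596.6 -29.7 135.7] hi [610.6   9.1 150.8]
  face normal [ 0.541  0.002 -0.841]
wrist arch 2270 y [-38.1  20.1]
  arch x [(np.float64(567.6), 175), (np.float64(592.7), 203), (np.float64(617.7), 99), (np.float64(644.0), 221)]
scene held n 116 lo [601.4 -26.2 130.8] hi [613.   10.6 151.4]
  face normal [0.968 0.032 0.249]
scene arch 197 y [-34.6  22.1]
  arch x [(np.float64(543.2), 12), (np.float64(568.1), 3), (np.float64(612.5), 12), (np.float64(662.5), 50)]
x3 {'x': np.float64(-0.44), 'y': np.float64(-0.76), 'z': np.float64(-0.11), 'rx': np.float64(-0.04), 'ry': np.float64(-0.77), 'rz': np.float64(-0.23)}
x3 {'x': np.float64(-0.36), 'y': np.float64(-0.8), 'z': np.float64(0.03), 'rx': np.float64(-0.04), 'ry': np.float64(-0.77), 'rz': np.float64(-0.23)}
x3 {'x': np.float64(-0.23), 'y': np.float64(-0.84), 'z': np.float64(0.13), 'rx': np.float64(-0.04), 'ry': np.float64(-0.77), 'rz': np.float64(-0.23)}
x3 {'x': np.float64(-0.08), 'y': np.float64(-0.87), 'z': np.float64(0.17), 'rx': np.float64(-0.04), 'ry': np.float64(-0.78), 'rz': np.float64(-0.23)}
  -> [0.4133 0.2917 0.1503] [-179.9   55.1   24.9]
```

>>> {"op": "drive_tool", "data": {
  "plan": [
    {"gripper": 0.3,"x": -0.44,"y": -0.76,"z": -0.11,"rx": -0.04,"ry": -0.77,"rz": -0.23},
    {"gripper": 0.3,"x": -0.44,"y": -0.76,"z": -0.11,"rx": -0.04,"ry": -0.77,"rz": -0.23},
    {"gripper": 0.3,"x": -0.44,"y": -0.76,"z": -0.11,"rx": -0.04,"ry": -0.77,"rz": -0.23},
    {"gripper": 0.3,"x": -0.44,"y": -0.76,"z": -0.11,"rx": -0.04,"ry": -0.77,"rz": -0.23}
  ]
}}

```text
clock: 35.12
position: [0.5431, 0.0659, 0.1968]
tcp_rot: [176.2, -12.5, 7.1]
ft_force: [0.4, 0.6, 0.1]
gripper_width: 0.0599
gripper_force: 0.0
```

>>> {"op": "drive_tool", "data": {
  "plan": [
    {"gripper": 0.3,"x": -0.36,"y": -0.8,"z": 0.03,"rx": -0.04,"ry": -0.77,"rz": -0.23},
    {"gripper": 0.3,"x": -0.36,"y": -0.8,"z": 0.03,"rx": -0.04,"ry": -0.77,"rz": -0.23},
    {"gripper": 0.3,"x": -0.36,"y": -0.8,"z": 0.03,"rx": -0.04,"ry": -0.77,"rz": -0.23},
    {"gripper": 0.3,"x": -0.36,"y": -0.8,"z": 0.03,"rx": -0.04,"ry": -0.77,"rz": -0.23}
  ]
}}

```text
clock: 35.62
position: [0.4997, 0.1392, 0.1814]
tcp_rot: [174.9, 9.9, 11.8]
ft_force: [0.2, 0.2, -0.2]
gripper_width: 0.0598
gripper_force: 0.0
```

>>> {"op": "drive_tool", "data": {
  "plan": [
    {"gripper": 0.3,"x": -0.23,"y": -0.84,"z": 0.13,"rx": -0.04,"ry": -0.77,"rz": -0.23},
    {"gripper": 0.3,"x": -0.23,"y": -0.84,"z": 0.13,"rx": -0.04,"ry": -0.77,"rz": -0.23},
    {"gripper": 0.3,"x": -0.23,"y": -0.84,"z": 0.13,"rx": -0.04,"ry": -0.77,"rz": -0.23},
    {"gripper": 0.3,"x": -0.23,"y": -0.84,"z": 0.13,"rx": -0.04,"ry": -0.77,"rz": -0.23}
  ]
}}

```text
clock: 36.12
position: [0.4575, 0.214, 0.1664]
tcp_rot: [175.5, 32.4, 16.8]
ft_force: [-0.8, 0.1, 1.0]
gripper_width: 0.0597
gripper_force: 0.0
```

>>> {"op": "drive_tool", "data": {
  "plan": [
    {"gripper": 0.3,"x": -0.08,"y": -0.87,"z": 0.17,"rx": -0.04,"ry": -0.78,"rz": -0.23},
    {"gripper": 0.3,"x": -0.08,"y": -0.87,"z": 0.17,"rx": -0.04,"ry": -0.78,"rz": -0.23},
    {"gripper": 0.3,"x": -0.08,"y": -0.87,"z": 0.17,"rx": -0.04,"ry": -0.78,"rz": -0.23},
    {"gripper": 0.3,"x": -0.08,"y": -0.87,"z": 0.17,"rx": -0.04,"ry": -0.78,"rz": -0.23},
    {"gripper": 0.3,"x": -0.08,"y": -0.87,"z": 0.17,"rx": -0.04,"ry": -0.78,"rz": -0.23},
    {"gripper": 0.3,"x": -0.08,"y": -0.87,"z": 0.17,"rx": -0.04,"ry": -0.78,"rz": -0.23}
  ]
}}

```text
clock: 36.88
position: [0.4144, 0.2907, 0.1525]
tcp_rot: [180.0, 54.8, 24.7]
ft_force: [0.4, 0.1, 0.0]
gripper_width: 0.0596
gripper_force: 0.0
```

```bash
python3 - <<'E'
from rusk import *
s=r.get_state(); print(s['position'],s['tcp_rot'],s['joint_pos'])
f=grab('wrist','w18'); rusks(f)
E
python3 pick.py 386.2 278.8 24.8 .07
```

```text
[0.41435134 0.29072968 0.15245626] [179.97392542  54.8412711   24.70076996] [ 26.2992053   43.36204061  73.62737722   1.44828179 117.83421412
  91.5969357 ]
[257.  74.] 3572 ray (array([389.9, 281.2]), array([74. , 40.5]), 24.6, array([394.8, 283.5])) cloud [386.6 279.6] [71.4 41.9] 25.0
[0.41343332 0.29138356]
x2 {'x': np.float64(0.67), 'y': np.float64(-0.01), 'z': np.float64(0.48), 'rx': np.float64(-0.0), 'ry': np.float64(-0.0), 'rz': np.float64(-0.0)}
  -> [0.4132 0.2915 0.0697] [180.   54.9  24.7]
x1 {'x': np.float64(0.36), 'y': np.float64(0.0), 'z': np.float64(0.25), 'rx': np.float64(-0.0), 'ry': np.float64(-0.0), 'rz': np.float64(-0.0)}
  -> [0.4135 0.2916 0.0259] [180.   54.9  24.7]
```

>>> {"op": "drive_tool", "data": {
  "plan": [
    {"gripper": 0.3,"x": 0.35,"y": 0,"z": 0.24,"rx": 0,"ry": 0,"rz": 0},
    {"gripper": 0.3,"x": 0.67,"y": -0.01,"z": 0.48,"rx": 0,"ry": 0,"rz": 0},
    {"gripper": 0.3,"x": 0.67,"y": -0.01,"z": 0.48,"rx": 0,"ry": 0,"rz": 0},
    {"gripper": 0.3,"x": 0.67,"y": -0.01,"z": 0.48,"rx": 0,"ry": 0,"rz": 0}
  ]
}}

```text
clock: 37.42
position: [0.4131, 0.2921, 0.0698]
tcp_rot: [-180.0, 55.0, 24.8]
ft_force: [0.5, -0.1, 0.5]
gripper_width: 0.0595
gripper_force: 0.0
```

>>> {"op": "drive_tool", "data": {
  "plan": [
    {"gripper": 0.3,"x": 0.18,"y": 0,"z": 0.13,"rx": 0,"ry": 0,"rz": 0},
    {"gripper": 0.3,"x": 0.36,"y": 0,"z": 0.25,"rx": 0,"ry": 0,"rz": 0},
    {"gripper": 0.3,"x": 0.36,"y": 0,"z": 0.25,"rx": 0,"ry": 0,"rz": 0},
    {"gripper": 0.3,"x": 0.36,"y": 0,"z": 0.25,"rx": 0,"ry": 0,"rz": 0}
  ]
}}

```text
clock: 37.92
position: [0.4127, 0.2921, 0.0243]
tcp_rot: [180.0, 55.1, 24.8]
ft_force: [0.5, -0.4, 0.2]
gripper_width: 0.06
gripper_force: 0.0
```

>>> {"op": "drive_tool", "data": {
  "plan": [
    {"gripper": 0.7,"x": 0,"y": 0,"z": 0,"rx": 0,"ry": 0,"rz": 0},
    {"gripper": 0.7,"x": 0,"y": 0,"z": 0,"rx": 0,"ry": 0,"rz": 0},
    {"gripper": 0.7,"x": 0,"y": 0,"z": 0,"rx": 0,"ry": 0,"rz": 0},
    {"gripper": 0.7,"x": 0,"y": 0,"z": 0,"rx": 0,"ry": 0,"rz": 0},
    {"gripper": 0.7,"x": 0,"y": 0,"z": 0,"rx": 0,"ry": 0,"rz": 0}
  ],
  "squeeze": 45
}}

```text
clock: 38.55
position: [0.4131, 0.2923, 0.025]
tcp_rot: [-180.0, 55.0, 24.8]
ft_force: [2.7, 1.9, 5.0]
gripper_width: 0.0402
gripper_force: 45.8
```

Run:
```python
from pl import *
p,q=pose(); print(p,q.as_euler('xyz',degrees=True)); N=p[2]-.008
plan([(p+[0,0,.19],Rt(22,-40)),([.5548-N,-.0095,.235],Rt(.6,35))])
print(N)
```

```text
[0.41310978 0.29227669 0.0250147 ] [-179.98495953   55.02900598   24.81286959]
x2 {'x': np.float64(-0.78), 'y': np.float64(-0.0), 'z': np.float64(-0.54), 'rx': np.float64(0.04), 'ry': np.float64(0.26), 'rz': np.float64(0.03)}
x2 {'x': np.float64(-0.7), 'y': np.float64(-0.0), 'z': np.float64(-0.65), 'rx': np.float64(0.03), 'ry': np.float64(0.26), 'rz': np.float64(0.04)}
  -> [0.4134 0.2923 0.2154] [179.8  40.1  21.8]
x2 {'x': np.float64(-0.03), 'y': np.float64(0.82), 'z': np.float64(-0.04), 'rx': np.float64(0.01), 'ry': np.float64(0.65), 'rz': np.float64(0.2)}
x2 {'x': np.float64(0.07), 'y': np.float64(0.81), 'z': np.float64(-0.04), 'rx': np.float64(0.01), 'ry': np.float64(0.65), 'rz': np.float64(0.2)}
x2 {'x': np.float64(0.16), 'y': np.float64(0.8), 'z': np.float64(-0.0), 'rx': np.float64(0.01), 'ry': np.float64(0.64), 'rz': np.float64(0.2)}
x2 {'x': np.float64(0.23), 'y': np.float64(0.78), 'z': np.float64(0.06), 'rx': np.float64(0.01), 'ry': np.float64(0.65), 'rz': np.float64(0.2)}
  -> [ 0.538  -0.0091  0.2345] [-180.   -35.     0.6]
0.017014701473191497
```

>>> {"op": "drive_tool", "data": {
  "plan": [
    {"gripper": 0.7,"x": -0.4,"y": 0,"z": -0.28,"rx": 0,"ry": 0,"rz": 0},
    {"gripper": 0.7,"x": -0.78,"y": 0,"z": -0.54,"rx": 0.04,"ry": 0.26,"rz": 0.03},
    {"gripper": 0.7,"x": -0.78,"y": 0,"z": -0.54,"rx": 0.04,"ry": 0.26,"rz": 0.03},
    {"gripper": 0.7,"x": -0.78,"y": 0,"z": -0.54,"rx": 0.04,"ry": 0.26,"rz": 0.03}
  ]
}}

```text
clock: 39.05
position: [0.4122, 0.2918, 0.1191]
tcp_rot: [-179.9, 47.6, 23.4]
ft_force: [-0.1, -0.3, 0.1]
gripper_width: 0.0404
gripper_force: 45.4
```

>>> {"op": "drive_tool", "data": {
  "plan": [
    {"gripper": 0.7,"x": -0.7,"y": 0,"z": -0.65,"rx": 0.03,"ry": 0.26,"rz": 0.04},
    {"gripper": 0.7,"x": -0.7,"y": 0,"z": -0.65,"rx": 0.03,"ry": 0.26,"rz": 0.04},
    {"gripper": 0.7,"x": -0.7,"y": 0,"z": -0.65,"rx": 0.03,"ry": 0.26,"rz": 0.04},
    {"gripper": 0.7,"x": -0.7,"y": 0,"z": -0.65,"rx": 0.03,"ry": 0.26,"rz": 0.04}
  ]
}}

```text
clock: 39.55
position: [0.4129, 0.2921, 0.2127]
tcp_rot: [179.8, 40.4, 21.8]
ft_force: [-0.7, -0.5, -0.5]
gripper_width: 0.0404
gripper_force: 45.5
```

>>> {"op": "drive_tool", "data": {
  "plan": [
    {"gripper": 0.7,"x": -0.03,"y": 0.82,"z": -0.04,"rx": 0.01,"ry": 0.65,"rz": 0.2},
    {"gripper": 0.7,"x": -0.03,"y": 0.82,"z": -0.04,"rx": 0.01,"ry": 0.65,"rz": 0.2},
    {"gripper": 0.7,"x": -0.03,"y": 0.82,"z": -0.04,"rx": 0.01,"ry": 0.65,"rz": 0.2}
  ]
}}

```text
clock: 39.92
position: [0.4426, 0.2148, 0.2198]
tcp_rot: [177.0, 21.5, 15.7]
ft_force: [-0.4, -0.4, 0.6]
gripper_width: 0.0402
gripper_force: 45.5
```

>>> {"op": "drive_tool", "data": {
  "plan": [
    {"gripper": 0.7,"x": 0.07,"y": 0.81,"z": -0.04,"rx": 0.01,"ry": 0.65,"rz": 0.2},
    {"gripper": 0.7,"x": 0.07,"y": 0.81,"z": -0.04,"rx": 0.01,"ry": 0.65,"rz": 0.2},
    {"gripper": 0.7,"x": 0.07,"y": 0.81,"z": -0.04,"rx": 0.01,"ry": 0.65,"rz": 0.2}
  ]
}}

```text
clock: 40.3
position: [0.4733, 0.1408, 0.224]
tcp_rot: [176.3, 2.7, 11.1]
ft_force: [0.5, 0.6, -0.3]
gripper_width: 0.0399
gripper_force: 45.6
```

>>> {"op": "drive_tool", "data": {
  "plan": [
    {"gripper": 0.7,"x": 0.16,"y": 0.8,"z": 0,"rx": 0.01,"ry": 0.64,"rz": 0.2},
    {"gripper": 0.7,"x": 0.16,"y": 0.8,"z": 0,"rx": 0.01,"ry": 0.64,"rz": 0.2},
    {"gripper": 0.7,"x": 0.16,"y": 0.8,"z": 0,"rx": 0.01,"ry": 0.64,"rz": 0.2}
  ]
}}

```text
clock: 40.67
position: [0.5047, 0.0662, 0.2274]
tcp_rot: [177.3, -15.8, 6.3]
ft_force: [-0.1, -0.4, -0.5]
gripper_width: 0.0401
gripper_force: 45.7
```

>>> {"op": "drive_tool", "data": {
  "plan": [
    {"gripper": 0.7,"x": 0.23,"y": 0.78,"z": 0.06,"rx": 0.01,"ry": 0.65,"rz": 0.2},
    {"gripper": 0.7,"x": 0.23,"y": 0.78,"z": 0.06,"rx": 0.01,"ry": 0.65,"rz": 0.2},
    {"gripper": 0.7,"x": 0.23,"y": 0.78,"z": 0.06,"rx": 0.01,"ry": 0.65,"rz": 0.2},
    {"gripper": 0.7,"x": 0.23,"y": 0.78,"z": 0.06,"rx": 0.01,"ry": 0.65,"rz": 0.2},
    {"gripper": 0.7,"x": 0.23,"y": 0.78,"z": 0.06,"rx": 0.01,"ry": 0.65,"rz": 0.2}
  ]
}}

```text
clock: 41.3
position: [0.5397, -0.0081, 0.2347]
tcp_rot: [180.0, -35.0, 0.8]
ft_force: [-0.2, -0.8, -0.1]
gripper_width: 0.04
gripper_force: 45.8
```

```bash
python3 -c "
from held import *
look('w19',.52,.59,.16); print(r.get_state()['joint_pos'])
from pl import *
plan([([.5548-.017,-.0095,.19],Rt(.6,35))])"
```

```text
[ 0.5397 -0.0081  0.2347] [180.  -35.    0.8] 0.04000285360022289
wrist held n 2764 lo [549.6 -26.3 182.4] hi [563.1  12.  239.8]
  face normal [ 0.987  0.01  -0.161]
wrist arch 1401 y [-38.2  20.2]
  arch x [(np.float64(541.8), 160), (np.float64(596.8), 85), (np.float64(644.4), 226)]
scene held n 345 lo [555.2 -24.5 172.4] hi [567.   12.2 239.8]
  face normal [0.999 0.048 0.01 ]
scene arch 197 y [-35.1  21.8]
  arch x [(np.float64(541.8), 12), (np.float64(567.3), 3), (np.float64(611.7), 15), (np.float64(662.7), 46)]
[-13.46513553  -0.68405043 118.736553    16.91646193  28.84527507
  63.37050903]
x1 {'x': np.float64(-0.27), 'y': np.float64(0.01), 'z': np.float64(0.36), 'rx': np.float64(-0.0), 'ry': np.float64(0.0), 'rz': np.float64(0.0)}
  -> [ 0.5375 -0.0093  0.1895] [180.  -35.    0.7]
```

>>> {"op": "drive_tool", "data": {
  "plan": [
    {"gripper": 0.7,"x": -0.14,"y": 0.01,"z": 0.17,"rx": 0,"ry": 0,"rz": 0},
    {"gripper": 0.7,"x": -0.27,"y": 0.01,"z": 0.36,"rx": 0,"ry": 0,"rz": 0},
    {"gripper": 0.7,"x": -0.27,"y": 0.01,"z": 0.36,"rx": 0,"ry": 0,"rz": 0},
    {"gripper": 0.7,"x": -0.27,"y": 0.01,"z": 0.36,"rx": 0,"ry": 0,"rz": 0},
    {"gripper": 0.7,"x": -0.27,"y": 0.01,"z": 0.36,"rx": 0,"ry": 0,"rz": 0}
  ]
}}

```text
clock: 42.02
position: [0.5373, -0.0103, 0.1905]
tcp_rot: [179.9, -35.1, 0.6]
ft_force: [0.4, -0.1, -0.5]
gripper_width: 0.0405
gripper_force: 45.8
```

```bash
python3 -c "
from held import *
look('w20',.52,.585)
from pl import *
plan([([.5548-.0175,-.0098,.1475],Rt(.6,35))])"
```

```text
[ 0.5373 -0.0103  0.1905] [179.9 -35.1   0.6] 0.04051896492898056
wrist held n 2766 lo [547.3 -28.5 137.7] hi [560.7   9.7 195.6]
  face normal [ 0.987  0.008 -0.158]
wrist arch 2151 y [-37.4  20. ]
  arch x [(np.float64(541.9), 190), (np.float64(593.9), 291), (np.float64(644.6), 322)]
scene held n 307 lo [552.8 -26.1 131.9] hi [564.   10.6 195.6]
  face normal [0.999 0.025 0.029]
scene arch 181 y [-35.1  22. ]
  arch x [(np.float64(543.4), 1), (np.float64(566.8), 3), (np.float64(610.2), 8), (np.float64(617.7), 4), (np.float64(662.6), 50)]
x1 {'x': np.float64(-0.24), 'y': np.float64(-0.01), 'z': np.float64(0.35), 'rx': np.float64(0.0), 'ry': np.float64(-0.0), 'rz': np.float64(0.0)}
  -> [ 0.5374 -0.0093  0.1477] [180.  -35.1   0.6]
```

>>> {"op": "drive_tool", "data": {
  "plan": [
    {"gripper": 0.7,"x": -0.08,"y": 0,"z": 0.12,"rx": 0,"ry": 0,"rz": 0},
    {"gripper": 0.7,"x": -0.16,"y": 0,"z": 0.24,"rx": 0,"ry": 0,"rz": 0},
    {"gripper": 0.7,"x": -0.24,"y": 0,"z": 0.35,"rx": 0,"ry": 0,"rz": 0},
    {"gripper": 0.7,"x": -0.24,"y": 0,"z": 0.35,"rx": 0,"ry": 0,"rz": 0},
    {"gripper": 0.7,"x": -0.25,"y": 0,"z": 0.37,"rx": 0,"ry": 0,"rz": 0},
    {"gripper": 0.7,"x": -0.25,"y": 0,"z": 0.37,"rx": 0,"ry": 0,"rz": 0}
  ]
}}

```text
clock: 42.88
position: [0.5375, -0.0103, 0.145]
tcp_rot: [180.0, -35.0, 0.6]
ft_force: [0.3, -0.1, -0.3]
gripper_width: 0.0396
gripper_force: 45.8
```

```bash
python3 -c "
from held import *
look('w21',.52,.585)"
```

```text
[ 0.5375 -0.0103  0.145 ] [180.  -35.    0.6] 0.039598891099528855
wrist held n 2281 lo [547.6 -28.5 133. ] hi [561.   10.  150.1]
  face normal [ 0.685 -0.003 -0.729]
wrist arch 3604 y [-37.8  20. ]
  arch x [(np.float64(543.3), 416), (np.float64(594.3), 517), (np.float64(644.5), 547)]
scene held n 105 lo [549.8 -24.8 130.8] hi [564.3  10.5 150.2]
  face normal [0.941 0.038 0.337]
scene arch 195 y [-34.3  21.4]
  arch x [(np.float64(562.5), 13), (np.float64(610.7), 14), (np.float64(662.8), 47)]
```

Release, then rise and back off toward the robot for a final look.

>>> {"op": "drive_tool", "data": {
  "plan": [
    {"gripper": 0.3,"x": 0,"y": 0,"z": 0,"rx": 0,"ry": 0,"rz": 0},
    {"gripper": 0.3,"x": 0,"y": 0,"z": 0,"rx": 0,"ry": 0,"rz": 0},
    {"gripper": 0.3,"x": 0,"y": 0,"z": 0,"rx": 0,"ry": 0,"rz": 0},
    {"gripper": 0.3,"x": 0,"y": 0,"z": 0,"rx": 0,"ry": 0,"rz": 0},
    {"gripper": 0.3,"x": 0.12,"y": 0,"z": -0.16,"rx": 0,"ry": 0,"rz": 0},
    {"gripper": 0.3,"x": 0.25,"y": 0,"z": -0.35,"rx": 0,"ry": 0,"rz": 0},
    {"gripper": 0.3,"x": 0.4,"y": 0,"z": -0.57,"rx": 0,"ry": 0,"rz": 0},
    {"gripper": 0.3,"x": 0.4,"y": 0,"z": -0.57,"rx": 0,"ry": 0,"rz": 0}
  ]
}}

```text
clock: 43.98
position: [0.5387, -0.0106, 0.2166]
tcp_rot: [179.9, -35.3, 0.7]
ft_force: [0.5, 1.1, -0.7]
gripper_width: 0.06
gripper_force: 0.0
```

>>> {"op": "drive_tool", "data": {
  "plan": [
    {"gripper": 0.3,"x": -0.4,"y": -0.7,"z": -0.7,"rx": 0,"ry": -0.9,"rz": 0},
    {"gripper": 0.3,"x": -0.4,"y": -0.7,"z": -0.7,"rx": 0,"ry": -0.9,"rz": 0},
    {"gripper": 0.3,"x": -0.4,"y": -0.7,"z": -0.7,"rx": 0,"ry": -0.9,"rz": 0},
    {"gripper": 0.3,"x": -0.4,"y": -0.7,"z": -0.7,"rx": 0,"ry": -0.9,"rz": 0}
  ]
}}

```text
clock: 44.48
position: [0.4651, 0.0598, 0.2477]
tcp_rot: [-180.0, -9.2, 0.7]
ft_force: [0.9, -0.8, -0.0]
gripper_width: 0.06
gripper_force: 0.0
```

Run:
```python
from dial import *
import dial as d
d.c0=np.array([.454,-.009])
print(r.get_state()['position'],r.get_state()['tcp_rot'])
f=grab('wrist'); g=grab('scene')
b=cv2.resize(g['image'][120:260,210:350],(384,384),interpolation=cv2.INTER_CUBIC)
cv2.imwrite('pics/c22.png',cv2.resize(np.hstack([f['image'],b]),(800,343))[:,:,::-1])
try: dial(f)
except Exception as e: print(e)
G=cloud(g); h=cv2.cvtColor(g['image'],cv2.COLOR_RGB2HSV); m=(h[...,1]>90)&(h[...,0]<24)&(G[...,2]>.125)&(abs(G[...,1])<.05)&(abs(G[...,0]-.6)<.09)
for k,s,c in comps(g,m,10,999): P=G[k]*1000; print(s[4],P.min(0).round(1),P.max(0).round(1))
```

```text
[0.46510413 0.0598213  0.24768587] [-179.97482297   -9.22145343    0.71209912]
red n 7 ang [np.float64(2.736)] tip [ 0.4297 -0.0199]
blk 36 [ 0.4407 -0.0505] ang 1.882 r 0.0436
blk 166 [ 0.4101 -0.0147] ang 3.013 r 0.0443
blk 31 [ 0.4136 -0.0368] ang 2.54 r 0.049
disc [454.   -8.9] 52.973304748535156
knob 470 [454.3  -8.5] [49.8 12.1] 72.52684783935547
426 [551.2 -28.1 125. ] [663.2  13.1 151.6]
```

View pics/c22.png

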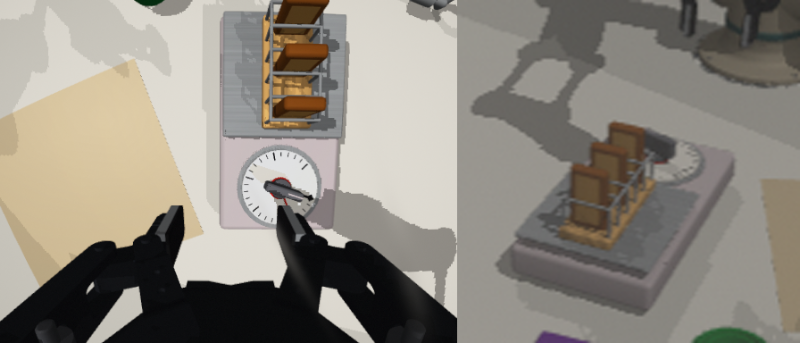

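All three rusks stand upright in separate slots: left at (300,12), (300,55) and (300,105), right at (590,190), (610,165) and (627,140). The dial is still at 1.88 rad, the paper is empty, and the arm is clear.

```bash
python3 -c "
from workcell import r
print(r.sign_off())"
```

```text
the job is handed in; nothing more can be done
None
```

The job is handed in: the rack stands centred on the platform, the dial is zeroed under the pointer at about 1.88 rad, and the three rusks present stand on edge in separate slots; sign-off returned no verdict.

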